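# Change the control jar behind the reagent bottles

### The arm

A 6-joint arm with a two-finger parallel gripper is mounted at the origin on the work surface. World frame = base frame: x ahead of the robot, y to its left, z up, the work surface at z = 0. Lengths are in m, angles in rad, forces in N, time in s.
With the tool pointing down it reaches from about 0.4 to 0.925 m from the base axis. Payload 3.4 kg.
Tool frame: the origin (TCP) lies midway between the tips of the shut fingers; the grasp point (between the pads) lies 19 mm behind it; z points along the fingers, y is the direction in which the jaws open and shut (so a half turn about z gives the same grasp; the last joint's range is limited). The gripper opens to 85 mm and grips with 20 to 120 N. Pads are 22 mm wide; open, the fingers measure 114 mm over their backs; the gripper's body (76 mm by 85 mm) begins 54 mm behind the grasp point. The pads swing forward as they close: fully open they stand 13 mm farther back than shut.
Start: joints at [1.167, 0.307, 1.506, -0, 1.328, -0.073], TCP at [0.186, 0.544, 0.231] pointing down, gripper open.
Joint ranges: [-3.12, 3.12], [-1.05, 2.28], [0.14, 2.33], [-1.42, 4.57], [0.1, 2.73], [-2.68, 2.68]. Speed limits (rad/s): [2.57, 2.57, 3.14, 3.14, 3.14, 3.14].

### API

Orientations are given as a rotation vector (axis times angle).
In Python, from workcell import telemetry, vision, ticket gives the robot as it stands.
- The arm moves only by the shell command python3 -m inch 'ROWS'. ROWS is JSON, a list of rows, each a list of 3 entries, a list of its own where there are three numbers: the turn, a rotation vector about the tool's x, y, z in rad, then the shift along the tool's x, y, z in m, then the closure in counts, from 0 (fully open) to 255 (shut). A call has exactly 10 rows; each row shifts and turns the pose as measured when the row begins, along the tool's axes as they then stand; what a row does not reach is not made up. A row lasts 1/10 s, in which the tool goes at most 50 mm and 8.59 degrees, less where a joint would pass 70% of its speed; a pose out of reach is approached as far as the arm can. A call with a gripper value outside its range is refused whole. The fingers move at their own pace and stop on an object; the grip force is fixed at half the most. Time passes only in rows, so rows that do not move let the fingers close, or fill a call up. It gives the time, the measured TCP pose, the force and the opening at its end, in the units of the state.
- telemetry.get_state(): the state, without advancing time (a new reading comes with each control period).
- vision.get_image(name): name is "scene" or "top" or "wrist"; returns a dict with "frame" (400x640x3 uint8, red, green, blue), "camera_matrix" (3x3 intrinsics, pixels), "T" (4x4, takes a point from camera to world coordinates). Camera axes: x right, y up, looking along -z (the intrinsics and any distortion apply to the point x, -y, -z); pixel columns grow to the right and rows downward; lengths in m; the calibration is good to about 2 mm. A picture is of the moment at which its call begins. There is no depth.
- ticket.finish_job(): hands the job in, once; it reports no verdict.
The state is a dict: "time_s": time; "q": joint angles; "qvel": joint speeds; "effort": joint torques, N m; "eef_pos": TCP position; "tcp_rot": TCP orientation; "wrist_force": force on the tool from outside, world axes, zero at the start; "torque": the same for the moment, N m; "grip_width": finger opening in m.
Only numpy, scipy, OpenCV 4.12 (cv2) and the standard library are available. Lean on these libraries where they do the work, as an engineer would, in place of code of your own. Each camera call takes 0.05 s, during which the arm holds its last target.

### The job

Put the fresh control jar (red cap) on the mixer in place of the spent one: first clear the two tall reagent bottles out of its way onto the green mat, then stand the spent grey jar in the orange tray and the fresh jar centrally on the mixer's silver platform, and only after that put the bottles back on the white stand, each centred on the disc of its own colour (they may not have been standing that way round). Leave the fresh jar alone until both bottles are on the mat, keep all of them upright, and leave the small amber vial on the stand where it is.

Things in the scene. Friction and masses are not known exactly. Their poses are not given: they have to be found in the camera images.
- bottle_blue_c (a point): Reagent bottle, white with a blue band and blue cap, 42 mm diameter, 100 mm tall (body to 72 mm, above it a cap of 30 mm diameter), standing in front (robot's side) of the red-lidded jar at the start; 0.11 kg. The point is on its axis half-way up, 50 mm above the base; z is its axis, up. Round: yaw means nothing. Grip its 42 mm body.
- bottle_yellow_c (a point): Reagent bottle, white with a yellow band and yellow cap, 42 mm diameter, 100 mm tall (body to 72 mm, above it a cap of 30 mm diameter), standing in front (robot's side) of the red-lidded jar at the start; 0.11 kg. The point is on its axis half-way up, 50 mm above the base; z is its axis, up. Round: yaw means nothing. Grip its 42 mm body.
- jar_fresh_c (a point): Fresh control jar: white round jar with a red lid, 40 mm diameter all the way up, 50 mm tall, about 0.07 kg. It stands on the white stand in the back row (away from the robot), about 50 mm behind and midway between the two bottles. The point is on its axis half-way up (25 mm above its base); z is its axis, upwards.
- jar_spent_c (a point): Spent control jar: grey round jar with a black lid, 40 mm diameter all the way up, 50 mm tall, about 0.07 kg, standing on the mixer at the start. The point is on its axis half-way up (25 mm above its base); z is its axis, upwards.
- disc_blue: Fixed blue disc, 70 mm diameter, 3 mm thick, on the white stand (a board 170 x 260 x 12 mm): the blue bottle's place. Origin: centre of its underside, on the board's top, 12 mm above the bench. x points to the stand's back row, y along its rows. A bottle stands on it at the start; its rim shows. The disc centres are 100 mm apart.
- disc_yellow: Fixed yellow disc, the same size, height and axes as the blue one: the yellow bottle's place. Origin: centre of its underside; a bottle stands 3 mm above it. At the start a bottle stands on it; its rim shows.
- mat: Fixed flat green mat, 130 mm along its x, 150 mm along its y, 4 mm thick, on the bench beside the stand: the side area for both bottles, which fit on it side by side about 80 mm apart along its y. Origin: centre of its underside, on the bench.
- mixer_top (a point): Point at the centre of the top of the round silver platform (66 mm diameter) of the small white mixer, whose square housing is 120 x 120 mm; the platform's flat top, 55 mm above the bench, does not move and has no rim.
- tray: Fixed orange discard tray, 130 x 130 mm outside, walls 4 mm thick and 12 mm high, floor 4 mm thick. Origin: centre of its underside, on the bench; x and y along its sides.
- vial_c (a point): Small amber vial with a black cap, 24 mm diameter, 42 mm tall, standing in the back row of the stand about 100 mm to one side of the fresh jar (a small clear pot with a white lid stands on the other side): a bystander. The point is on its axis, half-way up.

How it is judged:
On the way, in this order (a step that is already met when the one before it is completed fails the run):
1. both bottles stand on the green mat, the fresh jar still in its place (x of bottle_blue_c in the frame of mat between -0.049 and 0.049 m and y of bottle_blue_c in the frame of mat between -0.059 and 0.059 m and z of bottle_blue_c in the frame of mat between 0.049 and 0.059 m and angle between each of bottle_blue_c, bottle_yellow_c's own z axis and vertical below 0.1 rad and x of bottle_yellow_c in the frame of mat between -0.049 and 0.049 m and y of bottle_yellow_c in the frame of mat between -0.059 and 0.059 m and z of bottle_yellow_c in the frame of mat between 0.049 and 0.059 m and linear speed of each of bottle_blue, bottle_yellow below 0.02 m/s and distance of jar_fresh_c from where it was at the start of the episode below 0.02 m), for 0.2 s.
2. the spent jar stands in the tray and the fresh jar on the mixer, both bottles still on the mat (horizontal distance between jar_fresh_c and mixer_top below 0.014 m and z of jar_fresh_c in the frame of mixer_top between 0.02 and 0.03 m and angle between each of jar_fresh_c, jar_spent_c, bottle_blue_c, bottle_yellow_c's own z axis and vertical below 0.1 rad and x of jar_spent_c in the frame of tray between -0.045 and 0.045 m and y of jar_spent_c in the frame of tray between -0.045 and 0.045 m and z of jar_spent_c in the frame of tray between 0.024 and 0.034 m and x of bottle_blue_c in the frame of mat between -0.049 and 0.049 m and y of bottle_blue_c in the frame of mat between -0.059 and 0.059 m and z of bottle_blue_c in the frame of mat between 0.049 and 0.059 m and x of bottle_yellow_c in the frame of mat between -0.049 and 0.049 m and y of bottle_yellow_c in the frame of mat between -0.059 and 0.059 m and z of bottle_yellow_c in the frame of mat between 0.049 and 0.059 m and linear speed of each of bottle_blue, bottle_yellow, jar_fresh, jar_spent below 0.02 m/s), for 0.2 s.
3. each bottle is back on the stand on the disc of its colour (horizontal distance between bottle_blue_c and disc_blue below 0.015 m and z of bottle_blue_c in the frame of disc_blue between 0.048 and 0.058 m and angle between each of bottle_blue_c, bottle_yellow_c's own z axis and vertical below 0.1 rad and horizontal distance between bottle_yellow_c and disc_yellow below 0.015 m and z of bottle_yellow_c in the frame of disc_yellow between 0.048 and 0.058 m and linear speed of each of bottle_blue, bottle_yellow below 0.02 m/s), for 0.2 s.
At the end, for the whole second after the job is handed in: All upright, released and at rest: each bottle within 15 mm of the centre of the disc of its colour, the fresh jar within 14 mm of the mixer platform's centre, the spent jar on the floor of the orange tray, the amber vial within 30 mm of where it was (all of step 3 and horizontal distance between jar_fresh_c and mixer_top below 0.014 m and z of jar_fresh_c in the frame of mixer_top between 0.02 and 0.03 m and angle between each of jar_fresh_c, jar_spent_c, vial_c's own z axis and vertical below 0.1 rad and x of jar_spent_c in the frame of tray between -0.045 and 0.045 m and y of jar_spent_c in the frame of tray between -0.045 and 0.045 m and z of jar_spent_c in the frame of tray between 0.024 and 0.034 m and linear speed of each of jar_fresh, jar_spent below 0.02 m/s and distance of vial_c from where it was at the start of the episode below 0.03 m); the robot touches nothing.
It fails at once if a bottle or jar is tipped over (more than 35 degrees) (angle between any of bottle_blue_c, bottle_yellow_c, jar_fresh_c, jar_spent_c's own z axis and vertical above 0.61 rad).
It fails at once if the amber vial is knocked over or moved more than 30 mm (angle between vial_c's own z axis and vertical above 0.61 rad or distance of vial_c from where it was at the start of the episode above 0.03 m).
It also fails if it takes over 134 s, if anything falls off the work surface, if the arm or the gripper's body presses on something with over 40 N, if the wrist force passes 120 N, or if a joint passes its speed limit or range.

## Working session

There is one attempt and no reset: what is moved stays moved. The work goes in short steps, Python scripts to look and compute and a shell command to move; the robot and the scene stay as the last step left them, time stands still between calls to the robot, and variables do not carry over. Pictures are saved under pics/ and viewed, and the job is handed in when it is done.

```bash
ls; mkdir -p pics; python3 - <<'E'
from workcell import telemetry, vision
import cv2,numpy as np
np.set_printoptions(precision=4,suppress=True)
s=telemetry.get_state()
for k,v in s.items(): print(k,v)
for n in ["scene","top","wrist"]:
    d=vision.get_image(n); cv2.imwrite(f"pics/{n}0.png",d["frame"][:,:,::-1]); print(n,d.keys()); print(d["camera_matrix"],d["T"])
E
```

```text
pics
time_s 0.0
q [ 1.1675  0.3075  1.5077 -0.      1.3284 -0.0735]
qvel [ 0.      0.0007 -0.0003  0.0012  0.      0.0005]
effort [  0.     -45.7556 -25.1916   0.       0.0132  -0.    ]
eef_pos [0.186  0.5434 0.2304]
tcp_rot [-0.5156 -3.0985  0.0031]
wrist_force [-0.0007 -0.9153  0.0016]
torque [-0.0215 -0.0377 -0.0024]
grip_width 0.08533165136108657
scene dict_keys(['frame', 'camera_matrix', 'T'])
[[442.6202   0.     325.7541]
 [  0.     442.6202 204.5908]
 [  0.       0.       1.    ]] [[ 0.6883 -0.4482  0.5704  1.0359]
 [ 0.7254  0.424  -0.5422 -0.4685]
 [ 0.0012  0.787   0.617   0.6199]
 [ 0.      0.      0.      1.    ]]
top dict_keys(['frame', 'camera_matrix', 'T'])
[[440.0974   0.     310.5756]
 [  0.     440.0974 202.3314]
 [  0.       0.       1.    ]] [[ 0.0164  0.9723 -0.2331  0.294 ]
 [-0.9999  0.0162 -0.0028  0.0171]
 [ 0.001   0.2332  0.9724  1.1251]
 [ 0.      0.      0.      1.    ]]
wrist dict_keys(['frame', 'camera_matrix', 'T'])
[[300.039    0.     318.3593]
 [  0.     300.039  198.585 ]
 [  0.       0.       1.    ]] [[ 0.3239 -0.9076 -0.267   0.1156]
 [ 0.9461  0.3099  0.094   0.5671]
 [-0.0026 -0.283   0.9591  0.3715]
 [ 0.      0.      0.      1.    ]]
```

View pics/scene0.png

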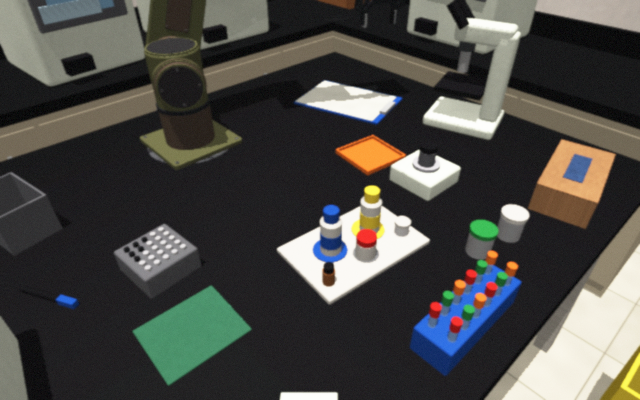

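View pics/top0.png

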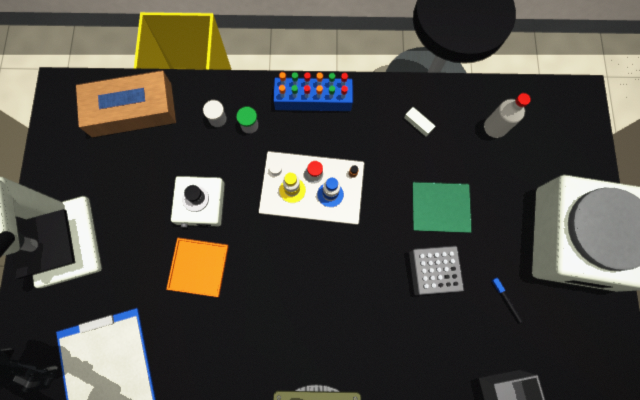

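View pics/wrist0.png

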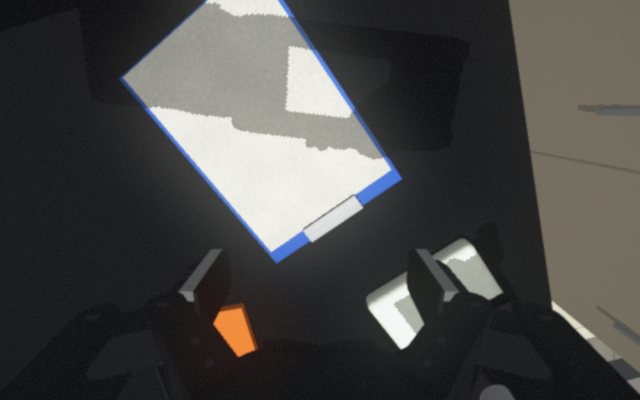

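```bash
cat > h.py <<'E'
from workcell import telemetry, vision
import cv2,numpy as np
np.set_printoptions(precision=4,suppress=True)
def img(n,save=None,crop=None,k=1):
    d=vision.get_image(n)
    if save:
        f=d["frame"][:,:,::-1]
        if crop: x0,y0,x1,y1=crop; f=f[y0:y1,x0:x1]
        cv2.imwrite("pics/"+save,cv2.resize(f,None,fx=k,fy=k,interpolation=cv2.INTER_CUBIC))
    return d
def ray(d,uv):
    uv=np.atleast_2d(np.asarray(uv,float));K=d["camera_matrix"];T=d["T"]
    x=(uv[:,0]-K[0,2])/K[0,0]; y=(uv[:,1]-K[1,2])/K[1,1]
    return T[:3,3],np.c_[x,-y,-np.ones(len(x))]@T[:3,:3].T
def onz(d,uv,z):
    o,r=ray(d,uv); return o+r*((z-o[2])/r[:,2])[:,None]
def proj(d,P):
    P=np.atleast_2d(P);T=d["T"];K=d["camera_matrix"]
    c=(P-T[:3,3])@T[:3,:3]; return np.c_[K[0,2]+K[0,0]*c[:,0]/-c[:,2],K[1,2]-K[1,1]*c[:,1]/-c[:,2]]
def hsv(d): return cv2.cvtColor(d["frame"],cv2.COLOR_RGB2HSV)
def mask(d,lo,hi,box=None):
    m=cv2.inRange(hsv(d),np.array(lo),np.array(hi))
    if box:
        b=np.zeros_like(m);x0,y0,x1,y1=box;b[y0:y1,x0:x1]=m[y0:y1,x0:x1];m=b
    return m
def big(m):
    c,_=cv2.findContours(m,cv2.RETR_EXTERNAL,cv2.CHAIN_APPROX_NONE); return max(c,key=cv2.contourArea)
def rectz(d,m,z):
    c=big(m)[:,0,:]; P=onz(d,c,z)[:,:2]
    r=cv2.minAreaRect((P*1000).astype(np.float32)); return r
E
python3 - <<'E'
from h import *
t=img("top","topc.png",(150,140,490,310),2.3); s=img("scene","scenec.png",(230,110,480,310),3)
# colours
for n,lo,hi,bt,bs,z in [("mat",(65,80,40),(85,255,255),(390,160,500,250),(120,270,260,390),.004),
 ("tray",(8,150,120),(20,255,255),(150,225,240,310),(320,120,420,180),.012)]:
  print(n,rectz(t,mask(t,lo,hi,bt),z),rectz(s,mask(s,lo,hi,bs),z))
m=mask(t,(0,0,90),(179,70,255),(250,145,370,230)); print("stand",rectz(t,m,.012))
m=mask(s,(0,0,90),(179,70,255),(270,195,440,310)); print("stand s",rectz(s,m,.012))
m=mask(t,(0,0,90),(179,70,255),(160,165,230,230)); print("mixer",rectz(t,m,.04))
E
```

```text
mat ((557.2212524414062, -321.60125732421875), (153.361328125, 133.5093231201172), 88.74421691894531) ((557.5206298828125, -319.5111389160156), (152.22666931152344, 133.6217803955078), 88.51268768310547)
tray ((390.52459716796875, 302.46240234375), (133.2916259765625, 131.9932403564453), 82.82170867919922) ((393.45782470703125, 301.57098388671875), (144.25099182128906, 144.77597045898438), 83.05015563964844)
stand ((603.347900390625, 17.91985321044922), (261.713134765625, 173.13087463378906), 84.40019226074219)
stand s ((596.1300659179688, 26.544021606445312), (280.6178283691406, 198.0110321044922), 84.18168640136719)
mixer ((552.9571533203125, 307.5542907714844), (127.55506134033203, 131.48374938964844), 88.77212524414062)
```

View pics/topc.png

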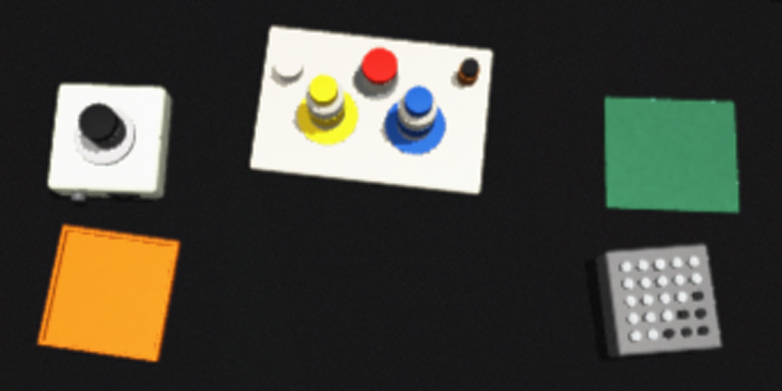

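View pics/scenec.png

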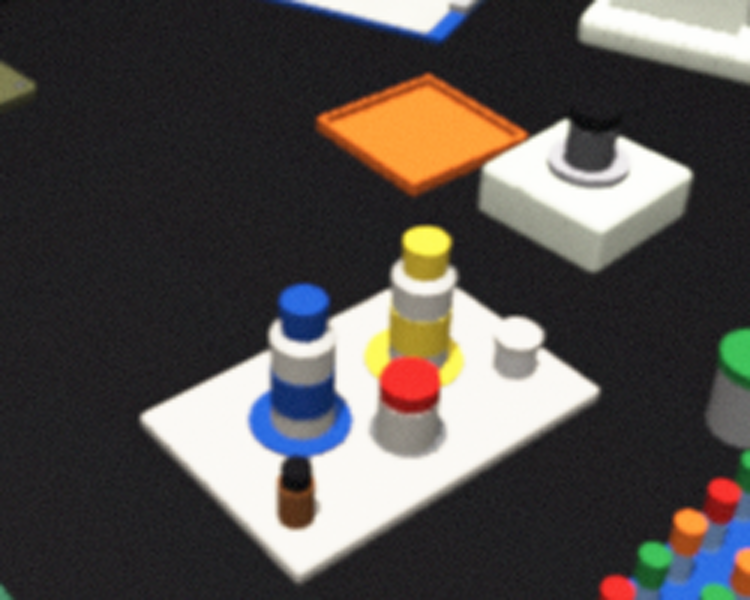

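```bash
python3 - <<'E'
from h import *
t=img("top"); s=img("scene")
def two(n,a,b,z): print(n,onz(t,[a],z)[0],onz(s,[b],z)[0])
two("blue",(332.2,183.9),(331.3,209.7),.115)
two("yel",(290.4,178.3),(372.3,190.3),.115)
two("red",(314.8,168.3),(366.7,235.7),.062)
two("spent",(192.6,193),(428.7,148.3),.105)
# discs: ellipse hull of disc colour lower part
for n,lo,hi,bt,bs in [("dblue",(100,120,60),(125,255,255),(310,170,350,215),(305,225,352,265)),
  ("dyel",(22,120,150),(34,255,255),(270,170,312,215),(345,205,390,245))]:
  for d,b in ((t,bt),(s,bs)):
    m=mask(d,lo,hi,b); c=np.vstack([x[:,0,:] for x in cv2.findContours(m,0,1)[0] if len(x)>8])
    h=cv2.convexHull(c)[:,0,:]; P=onz(d,h,.015)[:,:2]
    print(n,P.min(0),P.max(0))
# platform top
for d,b in ((t,(160,165,230,230)),):
  print(onz(d,[(x/2.3+150,y/2.3+140) for x,y in [(77,138),(134,138),(105,164),(105,110)]],.055))
print(onz(s,[(x/3+230,y/3+110) for x,y in [(548,160),(630,160),(589,185)]],.055))
E
```

```text
blue [ 0.5822 -0.0308  0.115 ] [ 0.587  -0.0278  0.115 ]
yel [0.5945 0.0692 0.115 ] [0.5984 0.0712 0.115 ]
red [0.6376 0.0109 0.062 ] [0.6414 0.0125 0.062 ]
spent [0.5569 0.3029 0.105 ] [0.5701 0.2939 0.105 ]
dblue [ 0.5512 -0.0612] [0.627  0.0014]
dblue [ 0.5428 -0.0621] [0.618  0.0151]
dyel [0.5602 0.0353] [0.6389 0.1035]
dyel [0.5527 0.0373] [0.628  0.1214]
[[0.5513 0.3383 0.055 ]
 [0.5523 0.2763 0.055 ]
 [0.5229 0.3057 0.055 ]
 [0.5833 0.3103 0.055 ]]
[[0.54   0.2844 0.055 ]
 [0.5841 0.3311 0.055 ]
 [0.5831 0.279  0.055 ]]
```

```bash
cat >> h.py <<'E'
from scipy.optimize import least_squares
def circ(c,r,z,n=60):
    a=np.linspace(0,2*np.pi,n); return np.c_[c[0]+r*np.cos(a),c[1]+r*np.sin(a),np.full(n,z)]
def overlay(d,curves,name,crop,k):
    x0,y0,x1,y1=crop
    f=cv2.resize(np.ascontiguousarray(d["frame"][y0:y1,x0:x1,::-1]),None,fx=k,fy=k,interpolation=cv2.INTER_CUBIC)
    for P,col in curves:
        p=((proj(d,P)+.5-[x0,y0])*k).astype(int); cv2.polylines(f,[p.reshape(-1,1,2)],False,col,1)
    cv2.imwrite("pics/"+name,f)
E
python3 - <<'E'
from h import *
t=img("top"); s=img("scene")
def fit(d,lo,hi,b,z,R,c0):
    m=mask(d,lo,hi,b); c=np.vstack([x[:,0,:] for x in cv2.findContours(m,0,1)[0] if len(x)>8])
    P=onz(d,c,z)[:,:2]; 
    def f(c): return np.linalg.norm(P-c,axis=1)-R
    k=np.abs(f(c0))<.008; P=P[k]
    r=least_squares(f,c0,loss='soft_l1',f_scale=.0015); return r.x,k.sum()
for n,lo,hi,bt,bs,c0 in [("dblue",(100,120,60),(125,255,255),(310,180,350,215),(305,225,352,265),(.587,-.0295)),
  ("dyel",(22,120,150),(34,255,255),(270,180,312,215),(345,205,390,245),(.596,.07))]:
  print(n,fit(t,lo,hi,bt,.015,.035,c0),fit(s,lo,hi,bs,.015,.035,c0))
B=(.5846,-.0293);Y=(.5965,.0702);R=(.6395,.0117);S=(.557,.3045)
cu=[]
for c,r,z,col in [(B,.015,.115,(0,255,0)),(B,.021,.015,(0,255,0)),(B,.035,.015,(0,0,255)),(Y,.015,.115,(0,255,0)),(Y,.021,.015,(0,255,0)),(Y,.035,.015,(0,0,255)),(R,.02,.062,(0,255,0)),(R,.02,.012,(0,255,0)),(S,.02,.105,(0,255,0)),(S,.02,.055,(0,255,0)),(S,.033,.055,(0,0,255))]:
  cu.append((circ(c,r,z),col))
overlay(t,cu,"ot.png",(160,150,370,230),3.8); overlay(s,cu,"os.png",(270,120,470,270),4)
E
```

```text
dblue (array([ 0.5863, -0.0301]), np.int64(73)) (array([ 0.584 , -0.0281]), np.int64(85))
dyel (array([0.5951, 0.0696]), np.int64(60)) (array([0.5925, 0.0721]), np.int64(62))
```

View pics/ot.png

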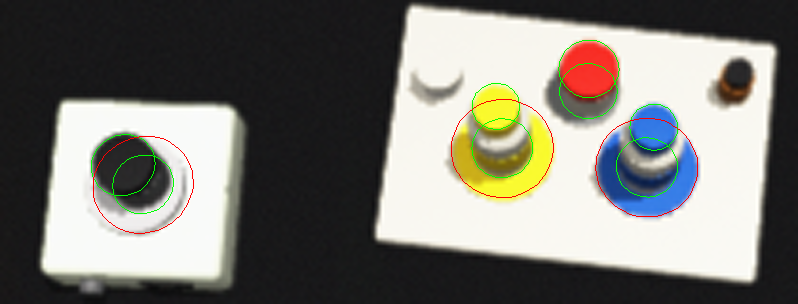

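View pics/os.png

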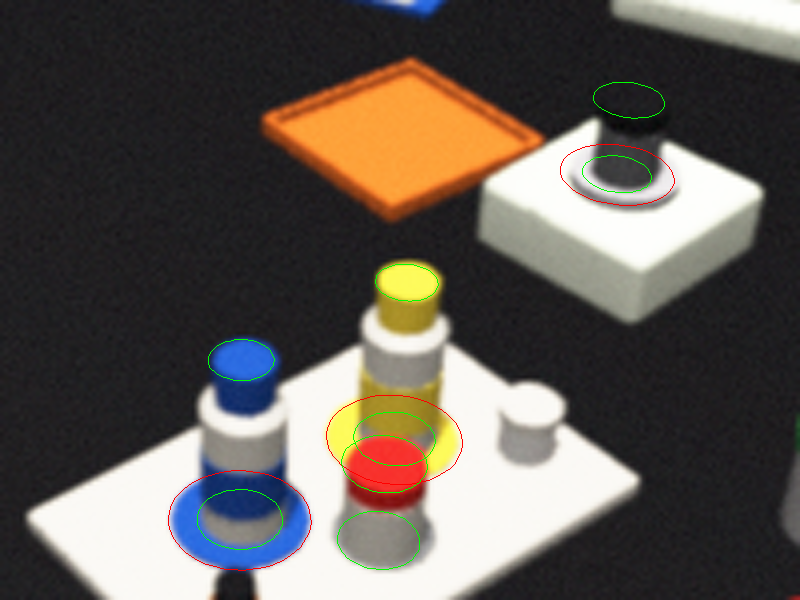

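```bash
cat > st.py <<'E'
import sys
from h import *
from scipy.spatial.transform import Rotation as Ro
s=telemetry.get_state(); R=Ro.from_rotvec(s["tcp_rot"]).as_matrix()
print("t",round(s["time_s"],2),"p",s["eef_pos"],"yaw_y",round(float(np.arctan2(R[1,1],R[0,1])),4),"tilt",R[:2,2],"w",round(s["grip_width"],4),"F",np.array(s["wrist_force"]),"q",np.array(s["q"]))
if len(sys.argv)>3:
    g=np.array([float(a) for a in sys.argv[1:4]]); print("shift tool",R.T@(g-s["eef_pos"]))
    Rd=np.array([[0,1,0],[1,0,0],[0,0,-1.]]); print("turn",Ro.from_matrix(R.T@Rd).as_rotvec())
E
python3 -m inch '[[[0,0,0.14],[0,0,0],0],[[0,0,0.14],[0,0,0],0],[[0,0,0.14],[0,0,0],0],[[0,0,0.14],[0,0,0],0],[[0,0,0.14],[0,0,0],0],[[0,0,0.14],[0,0,0],0],[[0,0,0.14],[0,0,0],0],[[0,0,0.14],[0,0,0],0],[[0,0,0.12],[0,0,0],0],[[0,0,0],[0,0,0],0]]'; python3 st.py .585 -.029 .2
```

```text
time_s: 1.45
eef_pos: [0.1862, 0.5439, 0.2315]
tcp_rot: [-2.276, -2.166, -0.0]
wrist_force: [-0.1, 0.2, -0.5]
grip_width: 0.0852
t 1.45 p [0.1862 0.5439 0.2315] yaw_y -0.0497 tilt [0.0001 0.0002] w 0.0852 F [-0.1427  0.1727 -0.5091] q [1.1675 0.3064 1.5065 0.     1.3284 1.2172]
shift tool [-0.5524  0.4268  0.0314]
turn [ 0.0001 -0.0002 -0.0497]
```

```bash
python3 -m inch '[[[0,0,-0.05],[-0.039,0.030,0],0],[[0,0,0],[-0.039,0.030,0],0],[[0,0,0],[-0.039,0.030,0],0],[[0,0,0],[-0.039,0.030,0],0],[[0,0,0],[-0.039,0.030,0],0],[[0,0,0],[-0.039,0.030,0],0],[[0,0,0],[-0.039,0.030,0],0],[[0,0,0],[-0.039,0.030,0],0],[[0,0,0],[-0.039,0.030,0],0],[[0,0,0],[-0.039,0.030,0],0]]'; python3 st.py .585 -.029 .2
```

```text
time_s: 2.45
eef_pos: [0.4966, 0.1574, 0.2318]
tcp_rot: [-2.165, -2.274, -0.015]
wrist_force: [0.6, 0.9, -0.4]
grip_width: 0.0853
t 2.45 p [0.4966 0.1574 0.2318] yaw_y 0.0495 tilt [0.0054 0.0082] w 0.0853 F [ 0.6472  0.91   -0.3865] q [0.2209 0.2272 1.6209 0.0072 1.2865 0.1695]
shift tool [-0.1908  0.0789  0.0308]
turn [ 0.0056 -0.0081  0.0495]
```

```bash
python3 -m inch '[[[0,0,0],[-0.038,0.016,0],0],[[0,0,0],[-0.038,0.016,0],0],[[0,0,0],[-0.038,0.016,0],0],[[0,0,0],[-0.038,0.016,0],0],[[0,0,0],[-0.03,0.010,0],0],[[0,0,0],[0,0,0],0],[[0,0,0],[0,0,0],0],[[0,0,0],[0,0,0],0],[[0,0,0],[0,0,0],0],[[0,0,0],[0,0,0],0]]'; python3 st.py .585 -.029 .2; python3 - <<'E'
from h import *
d=img("wrist","w1.png")
E
```

```text
time_s: 3.45
eef_pos: [0.5875, -0.0325, 0.2312]
tcp_rot: [2.144, 2.294, 0.02]
wrist_force: [-0.8, -0.2, 0.8]
grip_width: 0.0851
t 3.45 p [ 0.5875 -0.0325  0.2312] yaw_y 0.0679 tilt [0.0099 0.0081] w 0.0851 F [-0.7942 -0.2366  0.809 ] q [-0.1329  0.3207  1.4856  0.0096  1.3265 -0.2031]
shift tool [ 0.0034 -0.0026  0.0312]
turn [ 0.0102 -0.0078  0.0679]
```

View pics/w1.png

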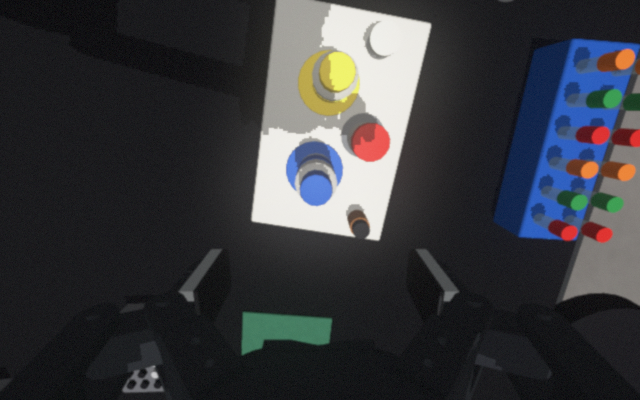

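```bash
python3 - <<'E'
from h import *
d=img("wrist"); print(d["T"])
print(onz(d,[(316,190)],.115),onz(d,[(339,70)],.115),onz(d,[(371,142)],.062),onz(d,[(314.5,167)],.015),onz(d,[(327.5,82)],.015))
print(proj(d,[(.585,-.029,.115),(.585,-.029,.015)]))
p=telemetry.get_state()["eef_pos"]; print(p,proj(d,[p]))
E
```

```text
[[ 0.9976 -0.0624 -0.0285  0.5788]
 [ 0.0679  0.959   0.2753  0.0384]
 [ 0.0102 -0.2766  0.9609  0.3728]
 [ 0.      0.      0.      1.    ]]
[[ 0.5839 -0.0277  0.115 ]] [[0.5957 0.072  0.115 ]] [[0.6378 0.0131 0.062 ]] [[ 0.5821 -0.0249  0.015 ]] [[0.5905 0.0717 0.015 ]]
[[317.1625 191.537 ]
 [316.6369 170.514 ]]
[ 0.5876 -0.0325  0.2312] [[323.2035 255.2509]]
```

```bash
python3 -m inch '[[[0.01,-0.008,0.06],[0.004,-0.003,0.02],0],[[0,0,0],[0,0,0.02],0],[[0,0,0],[0,0,0.02],0],[[0,0,0],[0,0,0.02],0],[[0,0,0],[0,0,0],0],[[0,0,0],[0,0,0],0],[[0,0,0],[0,0,0],0],[[0,0,0],[0,0,0],0],[[0,0,0],[0,0,0],0],[[0,0,0],[0,0,0],0]]'; python3 st.py .5845 -.0285 .048
```

```text
time_s: 4.55
eef_pos: [0.5878, -0.0246, 0.1555]
tcp_rot: [2.201, 2.229, 0.011]
wrist_force: [-0.2, -0.6, 0.4]
grip_width: 0.0851
t 4.55 p [ 0.5878 -0.0246  0.1555] yaw_y 0.0127 tilt [ 0.0117 -0.0017] w 0.0851 F [-0.203  -0.6489  0.3736] q [-0.1134  0.3849  1.5916 -0.0004  1.1532 -0.1259]
shift tool [-0.0036 -0.0046  0.1074]
turn [0.0117 0.0018 0.0127]
```

```bash
python3 -m inch '[[[0.012,0.002,0.012],[-0.0035,-0.0035,0],0],[[0,0,0],[0,0,0.02],0],[[0,0,0],[0,0,0.02],0],[[0,0,0],[0,0,0.02],0],[[0,0,0],[0,0,0.02],0],[[0,0,0],[0,0,0.02],0],[[0,0,0],[0,0,0.007],0],[[0,0,0],[0,0,0],0],[[0,0,0],[0,0,0],0],[[0,0,0],[0,0,0],0]]'; python3 st.py .5845 -.0285 .048
```

```text
time_s: 5.55
eef_pos: [0.5879, -0.0316, 0.0501]
tcp_rot: [2.223, 2.212, 0.005]
wrist_force: [0.6, -0.6, -0.5]
grip_width: 0.0855
t 5.55 p [ 0.5879 -0.0316  0.0501] yaw_y -0.0051 tilt [ 0.0059 -0.0014] w 0.0855 F [ 0.6122 -0.6454 -0.4554] q [-0.125   0.5089  1.6986 -0.0008  0.9281 -0.1194]
shift tool [ 0.0031 -0.0034  0.0021]
turn [ 0.0059  0.0014 -0.0051]
```

```bash
python3 -m inch '[[[0.005,0,0],[0.003,-0.0035,0.001],0],[[0,0,0],[0,0,0],0],[[0,0,0],[0,0,0],0],[[0,0,0],[0,0,0],200],[[0,0,0],[0,0,0],200],[[0,0,0],[0,0,0],200],[[0,0,0],[0,0,0],200],[[0,0,0],[0,0,0],200],[[0,0,0],[0,0,0],200],[[0,0,0],[0,0,0],200]]'; python3 st.py .5845 -.0285 .2;  python3 - <<'E'
from h import *
d=img("wrist","w2.png")
E
```

```text
time_s: 6.55
eef_pos: [0.5864, -0.0284, 0.0525]
tcp_rot: [2.222, 2.212, 0.005]
wrist_force: [-0.2, 0.7, 1.9]
grip_width: 0.0408
t 6.55 p [ 0.5864 -0.0284  0.0525] yaw_y -0.0049 tilt [ 0.0068 -0.0021] w 0.0408 F [-0.248   0.6948  1.9281] q [-0.1195  0.5036  1.7009 -0.0016  0.93   -0.1137]
shift tool [-0.0004 -0.0009 -0.1475]
turn [ 0.0068  0.0021 -0.0049]
```

View pics/w2.png

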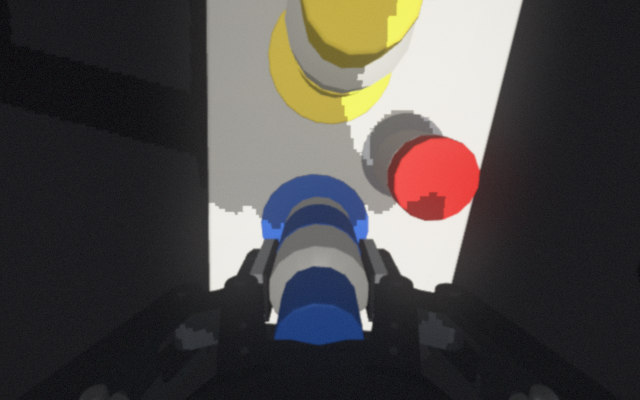

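```bash
python3 -m inch '[[[0,0,0],[0,0,-0.02],200],[[0,0,0],[0,0,-0.025],200],[[0,0,0],[0,0,-0.03],200],[[0,0,0],[0,0,-0.03],200],[[0,0,0],[-0.02,0,-0.01],200],[[0,0,0],[-0.03,-0.003,0],200],[[0,0,0],[-0.04,-0.005,0],200],[[0,0,0],[-0.04,-0.005,0],200],[[0,0,0],[-0.04,-0.005,0],200],[[0,0,0],[-0.04,-0.005,0],200]]'; python3 st.py .557 -.361 .12
```

```text
time_s: 7.6
eef_pos: [0.5587, -0.2381, 0.1671]
tcp_rot: [-2.213, -2.225, 0.002]
wrist_force: [0.0, -1.4, -1.2]
grip_width: 0.0409
t 7.6 p [ 0.5587 -0.2381  0.1671] yaw_y 0.0052 tilt [-0.003   0.0016] w 0.0409 F [ 0.0427 -1.3532 -1.2338] q [-0.4724  0.4055  1.5225  0.0001  1.217  -0.4776]
shift tool [-0.123  -0.0022  0.0469]
turn [-0.003  -0.0016  0.0052]
```

```bash
python3 -m inch '[[[0,0,0],[-0.035,0,0],200],[[0,0,0],[-0.035,0,0],200],[[0,0,0],[-0.025,0,0],200],[[0,0,0],[-0.015,0,0],200],[[0,0,0],[0,0,0.02],200],[[0,0,0],[0,0,0.02],200],[[0,0,0],[0,0,0.02],200],[[0,0,0],[0,0,0],200],[[0,0,0],[0,0,0],200],[[0,0,0],[0,0,0],200]]'; python3 st.py .557 -.361 .042
```

```text
time_s: 8.6
eef_pos: [0.5549, -0.357, 0.1013]
tcp_rot: [-2.217, -2.213, 0.004]
wrist_force: [0.9, 0.3, -1.5]
grip_width: 0.0409
t 8.6 p [ 0.5549 -0.357   0.1013] yaw_y -0.0019 tilt [-0.0085  0.0046] w 0.0409 F [ 0.8541  0.324  -1.4838] q [-0.6349  0.537   1.4706 -0.0014  1.1436 -0.6324]
shift tool [-0.0043  0.0027  0.0593]
turn [-0.0085 -0.0046 -0.0019]
```

```bash
python3 -m inch '[[[-0.0085,-0.0045,0],[-0.004,0.002,0.01],200],[[0,0,0],[0,0,0.02],200],[[0,0,0],[0,0,0.015],200],[[0,0,0],[0,0,0.005],200],[[0,0,0],[0,0,0],200],[[0,0,0],[0,0,0],200],[[0,0,0],[0,0,0],200],[[0,0,0],[0,0,0],200],[[0,0,0],[0,0,0],200],[[0,0,0],[0,0,0],200]]'; python3 st.py .557 -.361 .042
```

```text
time_s: 9.6
eef_pos: [0.5627, -0.3646, 0.057]
tcp_rot: [2.209, 2.209, 0.005]
wrist_force: [-0.1, 0.0, -2.6]
grip_width: 0.0404
t 9.6 p [ 0.5627 -0.3646  0.057 ] yaw_y -0.0002 tilt [ 0.0145 -0.0103] w 0.0404 F [-0.1283  0.0297 -2.6304] q [-0.6381  0.5845  1.5109  0.0004  1.0284 -0.638 ]
shift tool [ 0.0038 -0.0059  0.0149]
turn [ 0.0145  0.0103 -0.0003]
```

```bash
python3 -m inch '[[[0.007,0.005,0],[0.002,-0.003,0.006],200],[[0,0,0],[0,0,0.005],200],[[0,0,0],[0,0,0.002],200],[[0,0,0],[0,0,0],200],[[0,0,0],[0,0,0],200],[[0,0,0],[0,0,0],200],[[0,0,0],[0,0,0],200],[[0,0,0],[0,0,0],200],[[0,0,0],[0,0,0],200],[[0,0,0],[0,0,0],200]]'; python3 st.py .557 -.361 .042
```

```text
time_s: 10.6
eef_pos: [0.5597, -0.3626, 0.0429]
tcp_rot: [2.216, 2.215, 0.002]
wrist_force: [0.5, -0.0, -0.4]
grip_width: 0.0406
t 10.6 p [ 0.5597 -0.3626  0.0429] yaw_y -0.0002 tilt [ 0.007 -0.005] w 0.0406 F [ 0.4647 -0.003  -0.4145] q [-0.6383  0.6001  1.5233  0.0002  1.0096 -0.6382]
shift tool [ 0.0016 -0.0027  0.0009]
turn [ 0.007   0.005  -0.0002]
```

```bash
python3 - <<'E'
from h import *
img("scene","s1.png",(100,220,300,380),4)
E
```

```text
(no output)
```

View pics/s1.png

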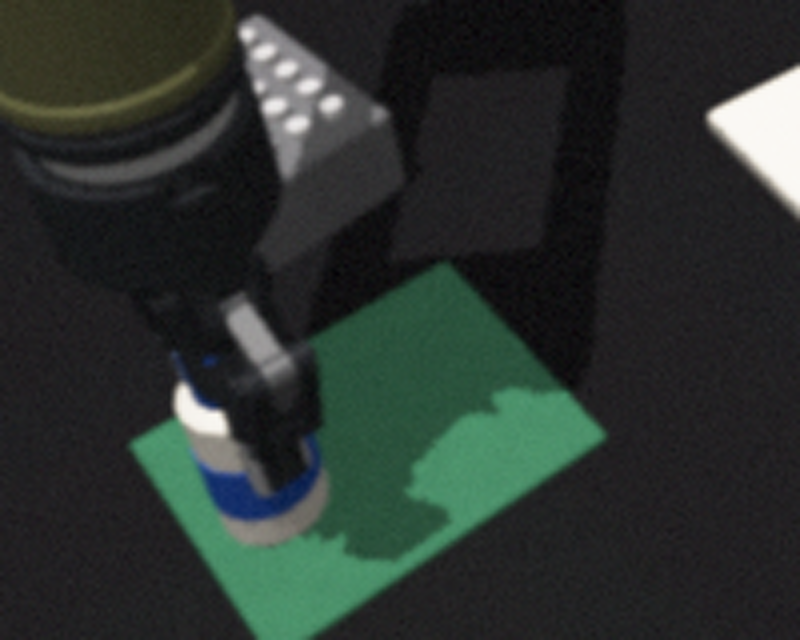

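```bash
python3 -m inch '[[[0,0,0],[0,0,0.002],200],[[0,0,0],[0,0,0.001],200],[[0,0,0],[0,0,0],115],[[0,0,0],[0,0,0],115],[[0,0,0],[0,0,0],60],[[0,0,0],[0,0,0],0],[[0,0,0],[0,0,0],0],[[0,0,0],[0,0,-0.015],0],[[0,0,0],[0,0,-0.03],0],[[0,0,0],[0,0,-0.04],0]]'; python3 st.py .595 .071 .17
```

```text
time_s: 11.65
eef_pos: [0.5559, -0.36, 0.1237]
tcp_rot: [-2.22, -2.219, 0.001]
wrist_force: [0.2, -0.3, -0.5]
grip_width: 0.0856
t 11.65 p [ 0.5559 -0.36    0.1237] yaw_y -0.0002 tilt [-0.0024  0.0017] w 0.0856 F [ 0.2027 -0.3094 -0.4744] q [-0.6384  0.5153  1.4469 -0.0001  1.1824 -0.6382]
shift tool [ 0.4311  0.0389 -0.0457]
turn [-0.0024 -0.0017 -0.0002]
```

```bash
python3 - <<'E'
from h import *
d=img("scene","s2.png",(100,220,300,380),4)
E
```

```text
(no output)
```

View pics/s2.png

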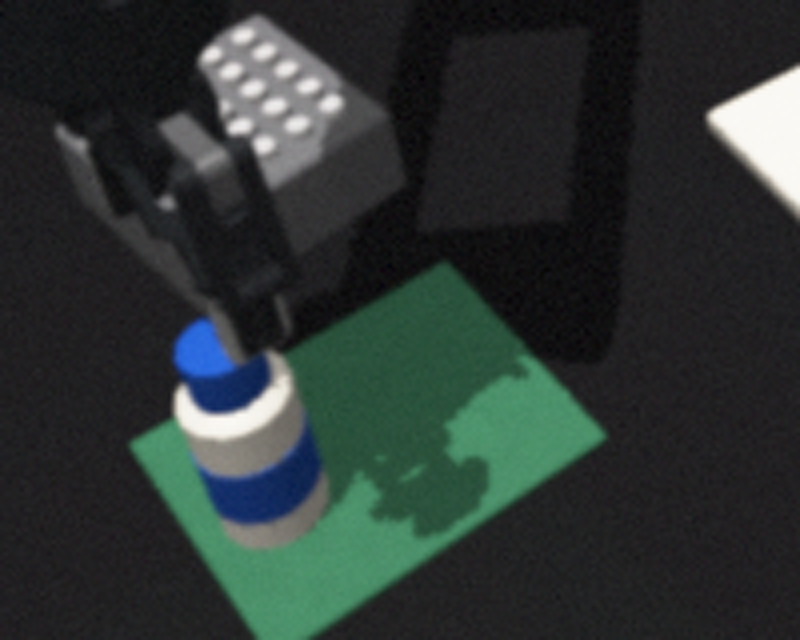

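```bash
python3 -m inch '[[[0,0,0],[0,0,-0.03],0],[[0,0,0],[0.03,0.003,-0.015],0],[[0,0,0],[0.045,0.005,0],0],[[0,0,0],[0.045,0.005,0],0],[[0,0,0],[0.045,0.005,0],0],[[0,0,0],[0.045,0.005,0],0],[[0,0,0],[0.045,0.005,0],0],[[0,0,0],[0.045,0.004,0],0],[[0,0,0],[0.045,0.004,0],0],[[0,0,0],[0.03,0.002,0],0]]'; python3 st.py .5955 .071 .17
```

```text
time_s: 12.7
eef_pos: [0.6065, 0.0164, 0.1924]
tcp_rot: [2.205, 2.182, 0.019]
wrist_force: [-0.0, 0.1, -1.3]
grip_width: 0.0856
t 12.7 p [0.6065 0.0164 0.1924] yaw_y -0.0103 tilt [ 0.0367 -0.0197] w 0.0856 F [-0.039   0.1295 -1.2906] q [-0.0312  0.3634  1.5233 -0.0198  1.2176 -0.0141]
shift tool [ 0.0549 -0.0124  0.0209]
turn [ 0.0368  0.0195 -0.0106]
```

```bash
python3 -m inch '[[[0.015,0.008,-0.003],[0.025,-0.005,0],0],[[0.01,0.005,-0.002],[0.015,-0.003,0],0],[[0,0,0],[0.007,0,0.01],0],[[0,0,0],[0,0,0.01],0],[[0,0,0],[0,0,0],0],[[0,0,0],[0,0,0],0],[[0,0,0],[0,0,0],0],[[0,0,0],[0,0,0],0],[[0,0,0],[0,0,0],0],[[0,0,0],[0,0,0],0]]'; python3 st.py .5955 .071 .048
python3 - <<'E'
from h import *
d=img("wrist","w3.png")
E
```

```text
time_s: 13.7
eef_pos: [0.6001, 0.0645, 0.1729]
tcp_rot: [2.215, 2.204, 0.009]
wrist_force: [-0.3, -0.5, 0.4]
grip_width: 0.0856
t 13.7 p [0.6001 0.0645 0.1729] yaw_y -0.0047 tilt [ 0.016  -0.0077] w 0.0856 F [-0.2788 -0.4972  0.392 ] q [ 0.0422  0.3864  1.5388 -0.0089  1.2008  0.0502]
shift tool [ 0.0074 -0.0066  0.1248]
turn [ 0.016   0.0076 -0.0048]
```

View pics/w3.png

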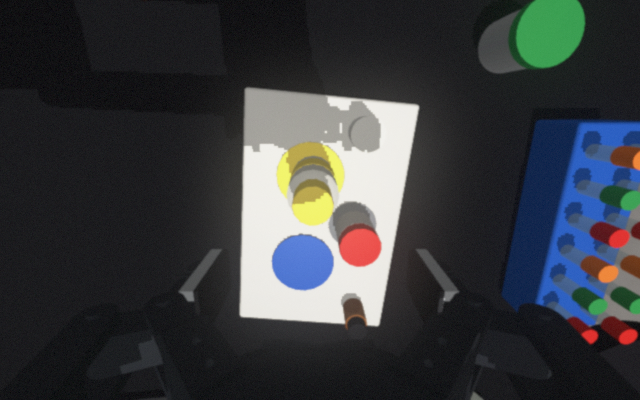

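```bash
python3 - <<'E'
from h import *
d=img("wrist")
m=mask(d,(100,120,60),(125,255,255),(260,220,345,300)); c=big(m)
P=onz(d,c[:,0,:],.015)[:,:2]; f=lambda c:np.linalg.norm(P-c[:2],axis=1)-c[2]
print("disc blue",least_squares(f,[.585,-.029,.035],loss='soft_l1',f_scale=.001).x)
print(onz(d,[(312.5,206)],.115),onz(d,[(310,174)],.015),onz(d,[(360,247)],.062))
E
```

```text
disc blue [ 0.582  -0.0275  0.0329]
[[0.5946 0.0719 0.115 ]] [[0.5918 0.073  0.015 ]] [[0.6377 0.0141 0.062 ]]
```

```bash
python3 -m inch '[[[0.01,0.004,0],[0.005,-0.004,0.01],0],[[0,0,0],[0,0,0.02],0],[[0,0,0],[0,0,0.02],0],[[0,0,0],[0,0,0.02],0],[[0,0,0],[0,0,0.02],0],[[0,0,0],[0,0,0.015],0],[[0,0,0],[0,0,0.005],0],[[0,0,0],[0,0,0],0],[[0,0,0],[0,0,0],0],[[0,0,0],[0,0,0],0]]'; python3 st.py .595 .0715 .048
```

```text
time_s: 14.8
eef_pos: [0.5953, 0.0729, 0.0569]
tcp_rot: [2.223, 2.216, 0.003]
wrist_force: [0.0, 0.6, -0.4]
grip_width: 0.0856
t 14.8 p [0.5953 0.0729 0.0569] yaw_y -0.0032 tilt [ 0.0036 -0.001 ] w 0.0856 F [ 0.0444  0.6487 -0.3631] q [ 0.0522  0.5128  1.6653 -0.0014  0.9599  0.0562]
shift tool [-0.0014 -0.0003  0.0089]
turn [ 0.0036  0.001  -0.0032]
```

```bash
python3 -m inch '[[[0,0,0],[-0.001,0,0.005],0],[[0,0,0],[0,0,0],0],[[0,0,0],[0,0,0],200],[[0,0,0],[0,0,0],200],[[0,0,0],[0,0,0],200],[[0,0,0],[0,0,0],200],[[0,0,0],[0,0,0],200],[[0,0,0],[0,0,0],200],[[0,0,0],[0,0,0],200],[[0,0,0],[0,0,0],200]]'; python3 st.py .557 -.28 .17
```

```text
time_s: 15.8
eef_pos: [0.5974, 0.0718, 0.0545]
tcp_rot: [2.22, 2.213, 0.01]
wrist_force: [-0.9, 0.4, 0.4]
grip_width: 0.0407
t 15.8 p [0.5974 0.0718 0.0545] yaw_y -0.0035 tilt [ 0.0093 -0.0006] w 0.0407 F [-0.8899  0.4106  0.3746] q [ 0.0501  0.5157  1.6679 -0.0014  0.9487  0.0544]
shift tool [-0.352  -0.0381 -0.1157]
turn [ 0.0093  0.0006 -0.0035]
```

```bash
python3 -m inch '[[[0,0,0],[0,0,-0.02],200],[[0,0,0],[0,0,-0.03],200],[[0,0,0],[0,0,-0.03],200],[[0,0,0],[-0.01,0,-0.03],200],[[0,0,0],[-0.02,-0.003,-0.005],200],[[0,0,0],[-0.035,-0.005,0],200],[[0,0,0],[-0.04,-0.005,0],200],[[0,0,0],[-0.04,-0.005,0],200],[[0,0,0],[-0.04,-0.005,0],200],[[0,0,0],[-0.04,-0.004,0],200]]'; python3 st.py .557 -.281 .12
```

```text
time_s: 16.8
eef_pos: [0.5671, -0.1541, 0.171]
tcp_rot: [2.212, 2.227, 0.006]
wrist_force: [1.3, 0.4, -0.9]
grip_width: 0.0405
t 16.8 p [ 0.5671 -0.1541  0.171 ] yaw_y 0.007 tilt [0.0043 0.001 ] w 0.0405 F [ 1.2517  0.427  -0.9176] q [-0.3388  0.3728  1.567   0.0025  1.198  -0.3467]
shift tool [-0.1268 -0.0112  0.0508]
turn [ 0.0043 -0.001   0.007 ]
```

```bash
python3 -m inch '[[[0,0,0],[-0.035,-0.003,0],200],[[0,0,0],[-0.03,-0.003,0],200],[[0,0,0],[-0.025,-0.002,0],200],[[0,0,0],[-0.018,0,0.01],200],[[0,0,0],[-0.006,0,0.02],200],[[0,0,0],[0,0,0.02],200],[[0,0,0],[0,0,0.01],200],[[0,0,0],[0,0,0],200],[[0,0,0],[0,0,0],200],[[0,0,0],[0,0,0],200]]'; python3 st.py .557 -.281 .044
```

```text
time_s: 17.8
eef_pos: [0.557, -0.2781, 0.1045]
tcp_rot: [-2.22, -2.221, -0.003]
wrist_force: [0.4, 0.1, -1.8]
grip_width: 0.0408
t 17.8 p [ 0.557  -0.2781  0.1045] yaw_y 0.0005 tilt [0.0009 0.002 ] w 0.0408 F [ 0.4379  0.144  -1.7663] q [-0.5321  0.4849  1.5634  0.0024  1.0935 -0.5338]
shift tool [-0.0031 -0.0001  0.0605]
turn [ 0.0009 -0.002   0.0005]
```

```bash
python3 -m inch '[[[0,0,0],[-0.001,0,0.015],200],[[0,0,0],[0,0,0.02],200],[[0,0,0],[0,0,0.013],200],[[0,0,0],[0,0,0.005],200],[[0,0,0],[0,0,0.002],200],[[0,0,0],[0,0,0],200],[[0,0,0],[0,0,0],200],[[0,0,0],[0,0,0],200],[[0,0,0],[0,0,0],200],[[0,0,0],[0,0,0],200]]'; python3 st.py .557 -.280 .044
```

```text
time_s: 18.8
eef_pos: [0.5634, -0.2803, 0.0558]
tcp_rot: [2.208, 2.215, 0.01]
wrist_force: [-0.4, -0.4, -2.0]
grip_width: 0.0407
t 18.8 p [ 0.5634 -0.2803  0.0558] yaw_y 0.0035 tilt [ 0.0142 -0.0054] w 0.0407 F [-0.4308 -0.403  -2.004 ] q [-0.5302  0.5413  1.6081  0.003   0.9772 -0.5353]
shift tool [ 0.0004 -0.0065  0.0118]
turn [0.0142 0.0055 0.0034]
```

```bash
python3 -m inch '[[[0.007,0.003,0],[0,-0.003,0.005],200],[[0,0,0],[0,0,0.004],200],[[0,0,0],[0,0,0.002],200],[[0,0,0],[0,0,0.001],200],[[0,0,0],[0,0,0],200],[[0,0,0],[0,0,0],200],[[0,0,0],[0,0,0],200],[[0,0,0],[0,0,0],200],[[0,0,0],[0,0,0],200],[[0,0,0],[0,0,0],200]]'; python3 st.py .557 -.280 .0435
```

```text
time_s: 19.8
eef_pos: [0.5603, -0.2806, 0.0435]
tcp_rot: [2.213, 2.22, 0.005]
wrist_force: [-0.6, 0.4, -0.9]
grip_width: 0.0405
t 19.8 p [ 0.5603 -0.2806  0.0435] yaw_y 0.0033 tilt [ 0.0071 -0.0027] w 0.0405 F [-0.5622  0.3537 -0.8537] q [-0.5324  0.5565  1.6182  0.0016  0.9595 -0.5367]
shift tool [ 0.0006 -0.0033 -0.    ]
turn [0.0071 0.0027 0.0033]
```

```bash
python3 -m inch '[[[0,0,0],[0,0,0.002],200],[[0,0,0],[0,0,0],200],[[0,0,0],[0,0,0],115],[[0,0,0],[0,0,0],115],[[0,0,0],[0,0,0],60],[[0,0,0],[0,0,0],0],[[0,0,0],[0,0,0],0],[[0,0,0],[0,0,-0.015],0],[[0,0,0],[0,0,-0.03],0],[[0,0,0],[0,0,-0.04],0]]'; python3 st.py .557 .304 .17; python3 - <<'E'
from h import *
d=img("scene","s3.png",(100,180,460,380),2.2)
E
```

```text
time_s: 20.8
eef_pos: [0.5557, -0.2781, 0.1235]
tcp_rot: [-2.213, -2.221, 0.001]
wrist_force: [0.6, 0.6, 1.2]
grip_width: 0.0856
t 20.8 p [ 0.5557 -0.2781  0.1235] yaw_y 0.0034 tilt [-0.0049  0.0041] w 0.0856 F [0.5532 0.6031 1.1966] q [-0.5327  0.4666  1.5404  0.0012  1.141  -0.5365]
shift tool [ 0.5823  0.0031 -0.0441]
turn [-0.0049 -0.0042  0.0034]
```

View pics/s3.png

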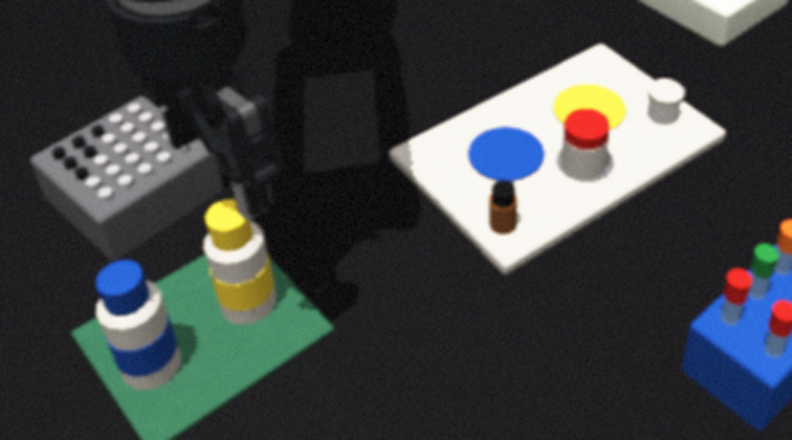

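```bash
python3 -m inch '[[[0,0,0],[0,0,-0.03],0],[[0,0,0],[0.03,0,-0.025],0],[[0,0,0],[0.045,0,-0.01],0],[[0,0,0],[0.045,0,0],0],[[0,0,0],[0.045,0,0],0],[[0,0,0],[0.045,0,0],0],[[0,0,0],[0.045,0,0],0],[[0,0,0],[0.045,0,0],0],[[0,0,0],[0.045,0,0],0],[[0,0,0],[0.045,0,0],0]]'; python3 st.py .557 .26 .2
```

```text
time_s: 21.85
eef_pos: [0.5645, 0.1146, 0.2006]
tcp_rot: [2.215, 2.196, 0.015]
wrist_force: [0.2, -0.1, -0.6]
grip_width: 0.0853
t 21.85 p [0.5645 0.1146 0.2006] yaw_y -0.0085 tilt [ 0.0223 -0.0093] w 0.0853 F [ 0.2227 -0.1246 -0.6411] q [ 0.1347  0.323   1.5647 -0.0129  1.2331  0.1475]
shift tool [ 0.1454 -0.0087 -0.0009]
turn [ 0.0223  0.0092 -0.0086]
```

```bash
python3 -m inch '[[[0.01,0.004,-0.003],[0.04,-0.002,0],0],[[0.005,0,0],[0.04,-0.002,0],0],[[0,0,0],[0.03,0,0],0],[[0,0,0],[0.015,0,0],0],[[0,0,0],[0,0,0],0],[[0,0,0],[0,0,0],0],[[0,0,0],[0,0,0],0],[[0,0,0],[0,0,0],0],[[0,0,0],[0,0,0],0],[[0,0,0],[0,0,0],0]]'; python3 st.py .557 .304 .2
python3 - <<'E'
from h import *
d=img("wrist","w4.png"); np.savez("w4.npz",**d)
E
```

```text
time_s: 22.85
eef_pos: [0.5601, 0.2448, 0.1987]
tcp_rot: [2.218, 2.212, 0.001]
wrist_force: [-0.1, -0.3, -0.1]
grip_width: 0.0854
t 22.85 p [0.5601 0.2448 0.1987] yaw_y -0.0028 tilt [ 0.007  -0.0065] w 0.0854 F [-0.1414 -0.2852 -0.0593] q [ 0.3481  0.3799  1.4781 -0.0089  1.2793  0.3535]
shift tool [ 0.0592 -0.0032 -0.0017]
turn [ 0.0071  0.0065 -0.0028]
```

View pics/w4.png

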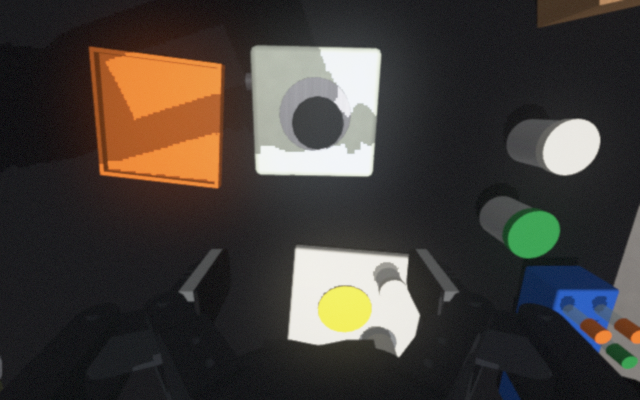

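```bash
python3 - <<'E'
from h import *
d=img("wrist")
print("spent",onz(d,[(318,123)],.105),"plat",onz(d,[(279,114),(350,114),(315,77),(315,150)],.055))
m=mask(d,(22,100,100),(34,255,255),(300,270,390,345)); c=big(m)
P=onz(d,c[:,0,:],.015)[:,:2]; f=lambda c:np.linalg.norm(P-c[:2],axis=1)-c[2]
print("disc y",least_squares(f,[.595,.07,.035],loss='soft_l1',f_scale=.001).x)
print("tray",rectz(d,mask(d,(5,120,60),(20,255,255),(70,30,240,200)),.012))
S=(.556,.305);cu=[(circ(S,.02,.105),(0,255,0)),(circ(S,.033,.055),(0,0,255))]
overlay(d,cu,"ow.png",(230,30,400,190),4.5)
E
```

```text
spent [[0.5582 0.3066 0.105 ]] plat [[0.523  0.3123 0.055 ]
 [0.5877 0.3122 0.055 ]
 [0.556  0.3436 0.055 ]
 [0.5556 0.2795 0.055 ]]
disc y [0.5914 0.0725 0.0335]
tray ((392.1812744140625, 303.45819091796875), (146.22288513183594, 137.92681884765625), 82.57951354980469)
```

View pics/ow.png

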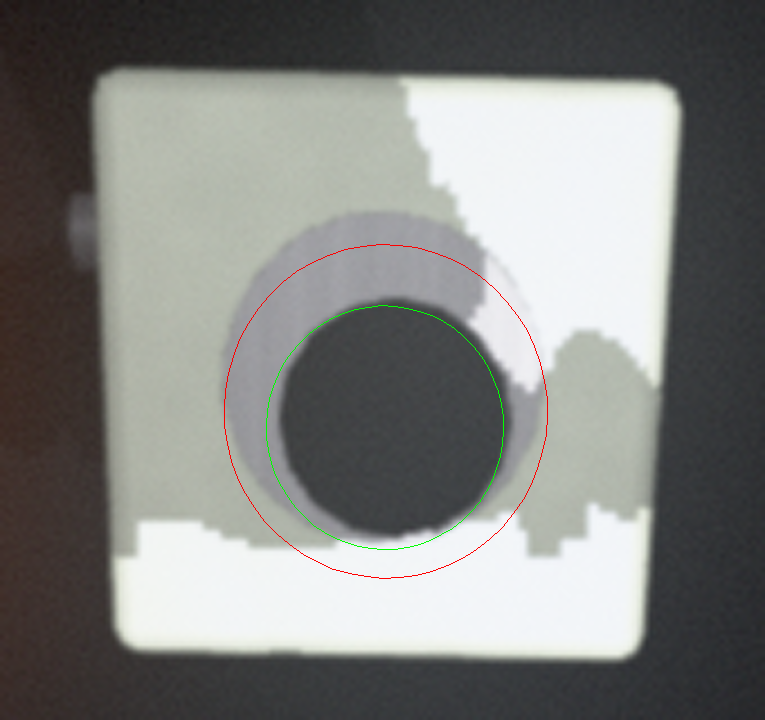

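```bash
python3 -m inch '[[[0.004,0.004,0],[0.03,-0.001,0],0],[[0,0,0],[0.02,0,0.01],0],[[0,0,0],[0.01,0,0.02],0],[[0,0,0],[0,0,0.02],0],[[0,0,0],[0,0,0.01],0],[[0,0,0],[0,0,0],0],[[0,0,0],[0,0,0],0],[[0,0,0],[0,0,0],0],[[0,0,0],[0,0,0],0],[[0,0,0],[0,0,0],0]]'; python3 st.py .558 .307 .068
```

```text
time_s: 23.95
eef_pos: [0.5631, 0.306, 0.1411]
tcp_rot: [2.224, 2.209, 0.013]
wrist_force: [0.4, 0.8, 0.1]
grip_width: 0.0853
t 23.95 p [0.5631 0.306  0.1411] yaw_y -0.0066 tilt [0.0105 0.0009] w 0.0853 F [0.3517 0.7597 0.094 ] q [ 0.4339  0.4662  1.4889 -0.0039  1.1765  0.442 ]
shift tool [ 0.0009 -0.0059  0.073 ]
turn [ 0.0105 -0.001  -0.0066]
```

```bash
python3 -m inch '[[[0.006,0,-0.004],[0.001,-0.004,0.02],0],[[0,0,0],[0,0,0.02],0],[[0,0,0],[0,0,0.015],0],[[0,0,0],[0,0,0.008],0],[[0,0,0],[0,0,0.003],0],[[0,0,0],[0,0,0],0],[[0,0,0],[0,0,0],0],[[0,0,0],[0,0,0],0],[[0,0,0],[0,0,0],0],[[0,0,0],[0,0,0],0]]'; python3 st.py .558 .307 .07
```

```text
time_s: 24.95
eef_pos: [0.565, 0.3089, 0.0808]
tcp_rot: [2.22, 2.212, 0.028]
wrist_force: [-0.3, 0.6, -0.2]
grip_width: 0.0853
t 24.95 p [0.565  0.3089 0.0808] yaw_y -0.0035 tilt [0.0179 0.0071] w 0.0853 F [-0.277   0.6484 -0.2496] q [ 0.4353  0.5274  1.5541 -0.0013  1.0408  0.4393]
shift tool [-0.002  -0.0072  0.0107]
turn [ 0.0179 -0.0071 -0.0034]
```

```bash
python3 -m inch '[[[0.01,-0.004,-0.002],[-0.001,-0.004,0.005],0],[[0.004,-0.002,0],[0,-0.001,0.003],0],[[0,0,0],[0,0,0.002],0],[[0,0,0],[0,0,0],0],[[0,0,0],[0,0,0],0],[[0,0,0],[0,0,0],0],[[0,0,0],[0,0,0],0],[[0,0,0],[0,0,0],0],[[0,0,0],[0,0,0],0],[[0,0,0],[0,0,0],0]]'; python3 st.py .558 .307 .07
```

```text
time_s: 25.95
eef_pos: [0.5599, 0.308, 0.0702]
tcp_rot: [2.222, 2.219, 0.004]
wrist_force: [0.6, -0.5, -0.1]
grip_width: 0.0859
t 25.95 p [0.5599 0.308  0.0702] yaw_y -0.0012 tilt [0.0031 0.0009] w 0.0859 F [ 0.6156 -0.5448 -0.0684] q [ 0.4371  0.5404  1.5618 -0.0006  1.0362  0.4386]
shift tool [-0.001  -0.0019  0.0001]
turn [ 0.0031 -0.0009 -0.0012]
```

Good; grip.

```bash
python3 -m inch '[[[0,0,0],[-0.001,-0.001,0],200],[[0,0,0],[0,0,0],200],[[0,0,0],[0,0,0],200],[[0,0,0],[0,0,0],200],[[0,0,0],[0,0,0],200],[[0,0,0],[0,0,0],200],[[0,0,0],[0,0,0],200],[[0,0,0],[0,0,0],200],[[0,0,0],[0,0,0],200],[[0,0,0],[0,0,0],200]]'; python3 st.py .392 .302 .1
```

```text
time_s: 26.95
eef_pos: [0.5591, 0.307, 0.0706]
tcp_rot: [2.221, 2.219, 0.006]
wrist_force: [0.2, -0.6, 1.0]
grip_width: 0.0386
t 26.95 p [0.5591 0.307  0.0706] yaw_y -0.0012 tilt [0.0039 0.0012] w 0.0386 F [ 0.2325 -0.5584  1.0024] q [ 0.4363  0.5382  1.5649 -0.0007  1.0345  0.4378]
shift tool [-0.0051 -0.1669 -0.03  ]
turn [ 0.0039 -0.0012 -0.0012]
```

```bash
python3 -m inch '[[[0,0,0],[0,0,-0.02],200],[[0,0,0],[0,0,-0.03],200],[[0,0,0],[0,-0.01,-0.01],200],[[0,0,0],[0,-0.03,0],200],[[0,0,0],[0,-0.035,0],200],[[0,0,0],[0,-0.035,0],200],[[0,0,0],[0,-0.03,0],200],[[0,0,0],[0,-0.015,0],200],[[0,0,0],[0,0,0],200],[[0,0,0],[0,0,0],200]]'; python3 st.py .392 .302 .021
python3 - <<'E'
from h import *
d=img("wrist","w5.png"); np.savez("w5.npz",**d)
E
```

```text
time_s: 27.95
eef_pos: [0.3936, 0.3048, 0.1277]
tcp_rot: [-2.224, -2.219, 0.003]
wrist_force: [0.7, -0.2, -0.7]
grip_width: 0.039
t 27.95 p [0.3936 0.3048 0.1277] yaw_y -0.002 tilt [-0.0016 -0.0015] w 0.039 F [ 0.6614 -0.1854 -0.6966] q [ 0.5743  0.3095  1.8054 -0.0005  1.0289  0.5766]
shift tool [-0.0026 -0.0014  0.1067]
turn [-0.0016  0.0015 -0.002 ]
```

View pics/w5.png

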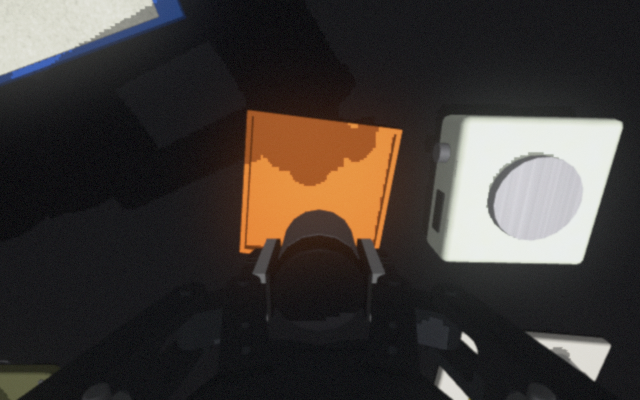

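```bash
python3 - <<'E'
from h import *
d=dict(np.load("w5.npz"))
crop=d["frame"][110:270,425:630]; g=cv2.cvtColor(crop,cv2.COLOR_RGB2GRAY); print(crop[85,110],crop[20,60],crop[85,68])
e=cv2.Canny(cv2.GaussianBlur(g,(3,3),0),20,50); ys,xs=np.nonzero(e)
P=onz(d,np.c_[xs+425,ys+110],.055)[:,:2]
best=None
for x in np.arange(.54,.575,.0005):
  for y in np.arange(.29,.325,.0005):
    n=(np.abs(np.hypot(P[:,0]-x,P[:,1]-y)-.033)<.001).sum()
    if best is None or n>best[0]: best=(n,x,y)
print(best,len(P))
c=best[1:]
cu=[(circ(c,.033,.055),(0,0,255))]; overlay(d,cu,"op.png",(425,100,635,275),3.8)
print("mixer housing",rectz(d,mask(d,(0,0,120),(179,70,255),(430,110,635,270)),.05))
print("tray",rectz(d,mask(d,(5,120,60),(20,255,255),(220,100,420,262)),.012), onz(d,[(246,110),(403,129)],.012))
E
```

```text
[201 199 203] [233 237 232] [93 94 95]
(np.int64(255), np.float64(0.5539999999999985), np.float64(0.312)) 1421
mixer housing ((547.9134521484375, 314.560791015625), (114.3585433959961, 115.69645690917969), 88.73713684082031)
tray ((388.5802917480469, 304.3803405761719), (131.89161682128906, 132.41722106933594), 82.8779525756836) [[0.3318 0.3766 0.012 ]
 [0.4618 0.3612 0.012 ]]
```

View pics/op.png

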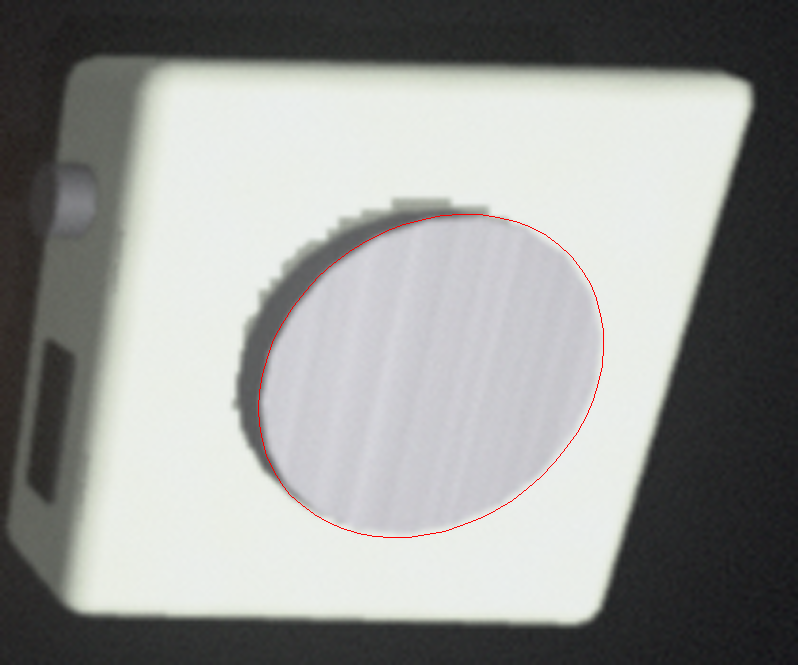

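```bash
python3 st.py .391 .303 .021; python3 -m inch '[[[0,0,0],[-0.001,-0.002,0.015],200],[[0,0,0],[0,0,0.02],200],[[0,0,0],[0,0,0.02],200],[[0,0,0],[0,0,0.015],200],[[0,0,0],[0,0,0.005],200],[[0,0,0],[0,0,0],200],[[0,0,0],[0,0,0],200],[[0,0,0],[0,0,0],200],[[0,0,0],[0,0,0],200],[[0,0,0],[0,0,0],200]]'; python3 st.py .391 .303 .021
```

```text
t 28.0 p [0.3938 0.3048 0.1277] yaw_y -0.0024 tilt [-0.0019 -0.0016] w 0.0386 F [-0.8484  0.1995 -1.4964] q [ 0.574   0.3098  1.8049 -0.0003  1.0292  0.5765]
shift tool [-0.0016 -0.0026  0.1067]
turn [-0.0019  0.0016 -0.0024]
time_s: 29.0
eef_pos: [0.4086, 0.3086, 0.0529]
tcp_rot: [2.226, 2.209, 0.024]
wrist_force: [-0.4, -0.2, -1.1]
grip_width: 0.0386
t 29.0 p [0.4086 0.3086 0.0529] yaw_y -0.008 tilt [0.0146 0.007 ] w 0.0386 F [-0.4193 -0.2374 -1.1064] q [ 0.5658  0.422   1.8733 -0.0025  0.8302  0.5755]
shift tool [-0.006  -0.018   0.0316]
turn [ 0.0145 -0.0071 -0.008 ]
```

```bash
python3 -m inch '[[[0.008,-0.004,-0.004],[-0.004,-0.012,0.004],200],[[0.003,-0.002,0],[-0.001,-0.005,0.008],200],[[0,0,0],[0,-0.002,0.008],200],[[0,0,0],[0,0,0.004],200],[[0,0,0],[0,0,0],200],[[0,0,0],[0,0,0],200],[[0,0,0],[0,0,0],200],[[0,0,0],[0,0,0],200],[[0,0,0],[0,0,0],200],[[0,0,0],[0,0,0],200]]'; python3 st.py .391 .303 .021
```

```text
time_s: 30.0
eef_pos: [0.3879, 0.3037, 0.0273]
tcp_rot: [2.224, 2.217, 0.005]
wrist_force: [0.3, 0.2, -0.3]
grip_width: 0.0388
t 30.0 p [0.3879 0.3037 0.0273] yaw_y -0.003 tilt [0.0035 0.0012] w 0.0388 F [ 0.2716  0.2215 -0.2811] q [ 0.5791  0.4482  1.9294 -0.0014  0.7604  0.5831]
shift tool [-0.0007  0.0031  0.0063]
turn [ 0.0035 -0.0012 -0.003 ]
```

```bash
python3 -m inch '[[[0.002,0,0],[0,0.001,0.003],200],[[0,0,0],[0,0,0.002],200],[[0,0,0],[0,0,0.001],200],[[0,0,0],[0,0,0],200],[[0,0,0],[0,0,0],200],[[0,0,0],[0,0,0],200],[[0,0,0],[0,0,0],200],[[0,0,0],[0,0,0],200],[[0,0,0],[0,0,0],200],[[0,0,0],[0,0,0],200]]'; python3 st.py .391 .303 .0205
```

```text
time_s: 31.0
eef_pos: [0.3894, 0.3038, 0.021]
tcp_rot: [2.225, 2.218, 0.004]
wrist_force: [0.0, 0.1, -0.4]
grip_width: 0.0386
t 31.0 p [0.3894 0.3038 0.021 ] yaw_y -0.0031 tilt [0.002  0.0016] w 0.0386 F [ 0.007   0.1492 -0.3714] q [0.5769 0.4601 1.9315 0.0003 0.7474 0.5798]
shift tool [-0.0008  0.0016  0.0005]
turn [ 0.002  -0.0016 -0.0031]
```

```bash
python3 -m inch '[[[0,0,0],[0,0,0.001],200],[[0,0,0],[0,0,0],200],[[0,0,0],[0,0,0],115],[[0,0,0],[0,0,0],115],[[0,0,0],[0,0,0],70],[[0,0,0],[0,0,0],70],[[0,0,0],[0,0,0],70],[[0,0,0],[0,0,-0.02],70],[[0,0,0],[0,0,-0.035],0],[[0,0,0],[0,0,-0.04],0]]'; python3 st.py .6385 .013 .2; python3 - <<'E'
from h import *
d=img("scene","s4.png",(300,110,500,260),4)
E
```

```text
time_s: 32.0
eef_pos: [0.3854, 0.3012, 0.1123]
tcp_rot: [-2.223, -2.216, 0.017]
wrist_force: [-0.2, 1.0, -0.2]
grip_width: 0.0856
t 32.0 p [0.3854 0.3012 0.1123] yaw_y -0.0032 tilt [-0.0094 -0.0059] w 0.0856 F [-0.1653  1.0239 -0.2326] q [0.5767 0.3229 1.8352 0.0002 0.9945 0.5798]
shift tool [-0.2879  0.2531 -0.0883]
turn [-0.0094  0.0059 -0.0032]
```

View pics/s4.png

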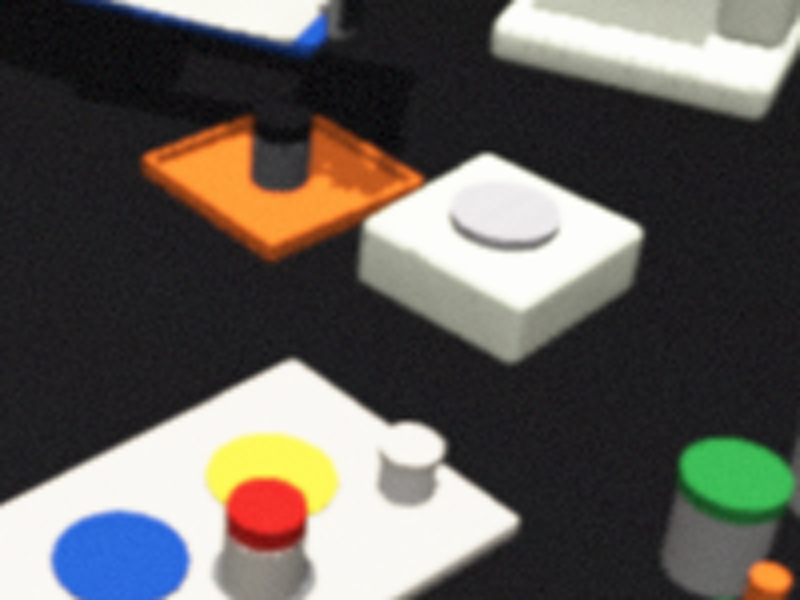

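```bash
cat > cf.py <<'E'
from h import *
def circfit(d,m,z,c0,R):
    c=big(m); P=onz(d,c[:,0,:]+0.0,z)[:,:2]; P=P[np.abs(np.linalg.norm(P-np.array(c0),axis=1)-R)<.01]
    f=lambda c:np.linalg.norm(P-c[:2],axis=1)-c[2]
    return least_squares(f,[*c0,R],loss='soft_l1',f_scale=.001).x
def ed(d,box,z,c0,R):
    x0,y0,x1,y1=box; g=cv2.cvtColor(d["frame"][y0:y1,x0:x1],cv2.COLOR_RGB2GRAY)
    ys,xs=np.nonzero(cv2.Canny(g,20,50)); P=onz(d,np.c_[xs+x0,ys+y0],z)[:,:2]
    b=max(((np.abs(np.hypot(P[:,0]-x,P[:,1]-y)-R)<.0012).sum(),x,y) for x in np.arange(c0[0]-.015,c0[0]+.015,.0005) for y in np.arange(c0[1]-.015,c0[1]+.015,.0005))
    return b
E
python3 - <<'E'
from cf import *
s=img("scene"); t=img("top","t5.png",(150,140,490,310),2.3)
B=((100,120,60),(125,255,255));Y=((22,100,100),(34,255,255))
print("scene blue",circfit(s,mask(s,*B,(305,230,352,265)),.015,(.584,-.028),.035),"yel",circfit(s,mask(s,*Y,(345,210,390,245)),.015,(.593,.071),.035))
print("top blue",circfit(t,mask(t,*B,(310,180,350,215)),.015,(.584,-.028),.035),"yel",circfit(t,mask(t,*Y,(270,180,312,215)),.015,(.593,.071),.035))
print("plat scene",ed(s,(408,150,445,176),.055,(.555,.309),.033),"top",ed(t,(170,175,225,220),.055,(.555,.309),.033))
E
```

```text
scene blue [ 0.585  -0.0293  0.0325] yel [0.5946 0.0703 0.0323]
top blue [ 0.5835 -0.0299  0.0322] yel [0.5924 0.0697 0.0326]
plat scene (np.int64(41), np.float64(0.558499999999998), np.float64(0.311)) top (np.int64(54), np.float64(0.5544999999999984), np.float64(0.3095))
```

View pics/t5.png

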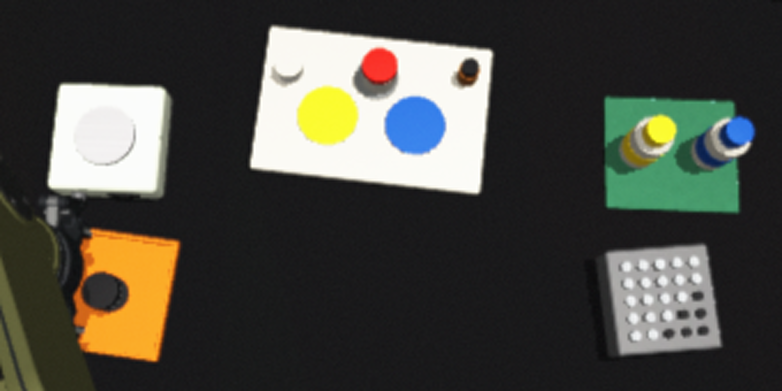

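```bash
python3 - <<'E'
from h import *
t=img("top")
print(onz(t,[(739/2.3+150,132/2.3+140),(659/2.3+150,130/2.3+140)],.104), onz(t,[(379/2.3+150,65/2.3+140)],.062))
E
python3 -m inch '[[[0,0,0],[0,0,-0.03],0],[[0,0,0],[-0.015,0.012,-0.03],0],[[0,0,0],[-0.03,0.026,-0.02],0],[[0,0,0],[-0.034,0.030,0],0],[[0,0,0],[-0.034,0.030,0],0],[[0,0,0],[-0.034,0.030,0],0],[[0,0,0],[-0.034,0.030,0],0],[[0,0,0],[-0.03,0.026,0],0],[[0,0,0],[-0.015,0.015,0],0],[[0,0,0],[0,0,0],0]]'; python3 st.py .6385 .013 .2
```

```text
[[ 0.5574 -0.3644  0.104 ]
 [ 0.5581 -0.2812  0.104 ]] [[0.6377 0.011  0.062 ]]
time_s: 33.2
eef_pos: [0.5845, 0.0647, 0.1775]
tcp_rot: [-2.21, -2.212, 0.046]
wrist_force: [0.1, 1.0, 0.5]
grip_width: 0.0854
t 33.2 p [0.5845 0.0647 0.1775] yaw_y 0.0009 tilt [-0.0308 -0.011 ] w 0.0854 F [0.1339 1.0293 0.526 ] q [ 0.0444  0.385   1.5287 -0.0101  1.2592  0.0466]
shift tool [-0.052   0.0532 -0.0236]
turn [-0.0308  0.0109  0.0011]
```

```bash
python3 -m inch '[[[-0.015,0.005,0],[-0.02,0.02,0],0],[[-0.008,0.003,0],[-0.018,0.018,0],0],[[0,0,0],[-0.01,0.010,0],0],[[0,0,0],[0,0,0],0],[[0,0,0],[0,0,0],0],[[0,0,0],[0,0,0],0],[[0,0,0],[0,0,0],0],[[0,0,0],[0,0,0],0],[[0,0,0],[0,0,0],0],[[0,0,0],[0,0,0],0]]'; python3 st.py .638 .0125 .2; python3 - <<'E'
from h import *
d=img("wrist","w6.png"); 
E
```

```text
time_s: 34.2
eef_pos: [0.6235, 0.0222, 0.1684]
tcp_rot: [-2.201, -2.212, 0.029]
wrist_force: [1.4, 0.1, -0.4]
grip_width: 0.0853
t 34.2 p [0.6235 0.0222 0.1684] yaw_y 0.0051 tilt [-0.0281  0.0016] w 0.0853 F [ 1.4178  0.1086 -0.445 ] q [-0.0326  0.4378  1.4629  0.0007  1.2691 -0.0379]
shift tool [-0.0097  0.0136 -0.032 ]
turn [-0.0281 -0.0017  0.0051]
```

View pics/w6.png

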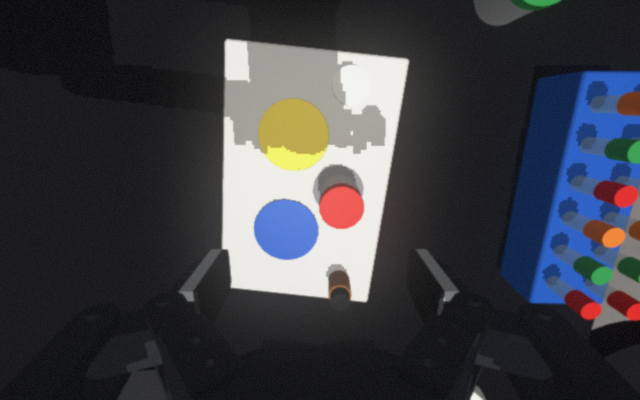

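```bash
python3 - <<'E'
from cf import *
d=img("wrist")
print(onz(d,[(342,207)],.062))
B=((100,120,60),(125,255,255));Y=((18,80,60),(34,255,255))
print("blue",circfit(d,mask(d,*B,(240,190,325,265)),.015,(.584,-.028),.035),"yel",circfit(d,mask(d,*Y,(250,90,340,180)),.015,(.593,.071),.035))
E
python3 -m inch '[[[-0.015,-0.001,0.003],[-0.006,0.010,0.01],0],[[-0.01,0,0],[-0.003,0.004,0.02],0],[[0,0,0],[0,0,0.02],0],[[0,0,0],[0,0,0.01],0],[[0,0,0],[0,0,0],0],[[0,0,0],[0,0,0],0],[[0,0,0],[0,0,0],0],[[0,0,0],[0,0,0],0],[[0,0,0],[0,0,0],0],[[0,0,0],[0,0,0],0]]'; python3 st.py .638 .013 .028
```

```text
[[0.6387 0.0138 0.062 ]]
blue [ 0.5821 -0.0278  0.0329] yel [0.592  0.0709 0.0339]
time_s: 35.3
eef_pos: [0.6412, 0.0127, 0.1114]
tcp_rot: [2.216, 2.22, 0.008]
wrist_force: [-0.9, -0.5, 0.9]
grip_width: 0.0854
t 35.3 p [0.6412 0.0127 0.1114] yaw_y 0.0018 tilt [0.0074 0.0002] w 0.0854 F [-0.8928 -0.4814  0.8933] q [-0.0463  0.497   1.5189  0.0006  1.1184 -0.0484]
shift tool [ 0.0003 -0.0039  0.0834]
turn [ 0.0074 -0.0002  0.0018]
```

```bash
python3 -m inch '[[[0.004,0,0.001],[0,-0.003,0.015],0],[[0.002,0,0],[0,-0.001,0.02],0],[[0.002,0,0],[0,-0.001,0.02],0],[[0,0,0],[0,0,0.012],0],[[0,0,0],[0,0,0.004],0],[[0,0,0],[0,0,0],0],[[0,0,0],[0,0,0],0],[[0,0,0],[0,0,0],0],[[0,0,0],[0,0,0],0],[[0,0,0],[0,0,0],0]]'; python3 st.py .638 .013 .028
```

```text
time_s: 36.3
eef_pos: [0.6376, 0.0127, 0.0381]
tcp_rot: [2.219, 2.22, 0.004]
wrist_force: [-0.3, 0.4, -0.4]
grip_width: 0.0851
t 36.3 p [0.6376 0.0127 0.0381] yaw_y 0.0007 tilt [ 0.0035 -0.    ] w 0.0851 F [-0.3058  0.3557 -0.4033] q [-0.0463  0.5764  1.5928  0.0001  0.9689 -0.0471]
shift tool [0.0003 0.0004 0.0101]
turn [0.0035 0.     0.0007]
```

```bash
python3 -m inch '[[[0.001,0,0],[0,0,0.006],0],[[0,0,0],[0,0,0.003],0],[[0,0,0],[0,0,0],0],[[0,0,0],[0,0,0],200],[[0,0,0],[0,0,0],200],[[0,0,0],[0,0,0],200],[[0,0,0],[0,0,0],200],[[0,0,0],[0,0,0],200],[[0,0,0],[0,0,0],200],[[0,0,0],[0,0,0],200]]'; python3 st.py .555 .3105 .12
```

```text
time_s: 37.3
eef_pos: [0.6386, 0.0127, 0.0296]
tcp_rot: [2.218, 2.22, 0.005]
wrist_force: [1.1, -0.2, 0.6]
grip_width: 0.0386
t 37.3 p [0.6386 0.0127 0.0296] yaw_y 0.0009 tilt [ 0.0051 -0.0002] w 0.0386 F [ 1.0733 -0.2113  0.6421] q [-0.0462  0.5873  1.5985  0.0001  0.9507 -0.0471]
shift tool [ 0.2978 -0.0829 -0.0909]
turn [0.0051 0.0002 0.0009]
```

```bash
python3 -m inch '[[[0,0,0],[0,0,-0.02],200],[[0,0,0],[0,0,-0.03],200],[[0,0,0],[0,0,-0.03],200],[[0,0,0],[0.01,-0.003,-0.03],200],[[0,0,0],[0.025,-0.007,-0.01],200],[[0,0,0],[0.035,-0.010,0],200],[[0,0,0],[0.038,-0.011,0],200],[[0,0,0],[0.038,-0.011,0],200],[[0,0,0],[0.038,-0.011,0],200],[[0,0,0],[0.035,-0.010,0],200]]'; python3 st.py .555 .3105 .12
```

```text
time_s: 38.3
eef_pos: [0.5741, 0.2331, 0.1524]
tcp_rot: [2.23, 2.209, 0.001]
wrist_force: [0.4, 0.6, -0.8]
grip_width: 0.0386
t 38.3 p [0.5741 0.2331 0.1524] yaw_y -0.0093 tilt [ 0.0023 -0.001 ] w 0.0386 F [ 0.4257  0.611  -0.849 ] q [ 0.3186  0.4324  1.5176 -0.0018  1.1898  0.3286]
shift tool [ 0.0772 -0.0198  0.0322]
turn [ 0.0023  0.001  -0.0093]
```

```bash
python3 -m inch '[[[0,0,-0.004],[0.03,-0.008,0],200],[[0,0,-0.002],[0.02,-0.005,0],200],[[0,0,0],[0.012,-0.003,0.01],200],[[0,0,0],[0,0,0.012],200],[[0,0,0],[0,0,0.01],200],[[0,0,0],[0,0,0],200],[[0,0,0],[0,0,0],200],[[0,0,0],[0,0,0],200],[[0,0,0],[0,0,0],200],[[0,0,0],[0,0,0],200]]'; python3 st.py .555 .3105 .074
```

```text
time_s: 39.3
eef_pos: [0.5552, 0.2969, 0.115]
tcp_rot: [2.223, 2.219, -0.007]
wrist_force: [0.8, -0.6, -0.6]
grip_width: 0.0389
t 39.3 p [0.5552 0.2969 0.115 ] yaw_y -0.0017 tilt [-0.0026 -0.0037] w 0.0389 F [ 0.7593 -0.5631 -0.6466] q [ 0.4254  0.4842  1.5325 -0.0026  1.1288  0.4282]
shift tool [ 0.0137 -0.0001  0.041 ]
turn [-0.0026  0.0037 -0.0017]
```

```bash
python3 -m inch '[[[-0.002,0.003,0],[0.010,0,0.004],200],[[0,0,0],[0.004,-0.001,0.01],200],[[0,0,0],[0,-0.001,0.01],200],[[0,0,0],[0,0,0.006],200],[[0,0,0],[0,0,0],200],[[0,0,0],[0,0,0],200],[[0,0,0],[0,0,0],200],[[0,0,0],[0,0,0],200],[[0,0,0],[0,0,0],200],[[0,0,0],[0,0,0],200]]'; python3 st.py .555 .3105 .073
```

```text
time_s: 40.3
eef_pos: [0.5536, 0.3124, 0.083]
tcp_rot: [2.223, 2.219, 0.001]
wrist_force: [-0.2, 0.2, -1.0]
grip_width: 0.0385
t 40.3 p [0.5536 0.3124 0.083 ] yaw_y -0.0016 tilt [0.0011 0.0002] w 0.0385 F [-0.2035  0.2495 -1.0182] q [ 0.4475  0.5231  1.5556 -0.0003  1.0618  0.4493]
shift tool [-0.0019  0.0014  0.01  ]
turn [ 0.0011 -0.0002 -0.0016]
```

```bash
python3 -m inch '[[[0,0,0],[-0.001,0.001,0.004],200],[[0,0,0],[0,0,0.003],200],[[0,0,0],[0,0,0.002],200],[[0,0,0],[0,0,0],200],[[0,0,0],[0,0,0],200],[[0,0,0],[0,0,0],200],[[0,0,0],[0,0,0],200],[[0,0,0],[0,0,0],200],[[0,0,0],[0,0,0],200],[[0,0,0],[0,0,0],200]]'; python3 st.py .555 .3105 .0725; python3 - <<'E'
from h import *
d=img("wrist","w7.png"); img("scene","s7.png",(350,110,510,230),4.5)
E
```

```text
time_s: 41.3
eef_pos: [0.5551, 0.3114, 0.0737]
tcp_rot: [2.223, 2.219, 0.003]
wrist_force: [0.6, -0.6, -0.6]
grip_width: 0.0385
t 41.3 p [0.5551 0.3114 0.0737] yaw_y -0.0018 tilt [0.0019 0.0006] w 0.0385 F [ 0.6311 -0.5752 -0.6362] q [ 0.445   0.534   1.5635 -0.0003  1.0421  0.447 ]
shift tool [-0.0009 -0.0001  0.0012]
turn [ 0.0019 -0.0006 -0.0018]
```

View pics/w7.png

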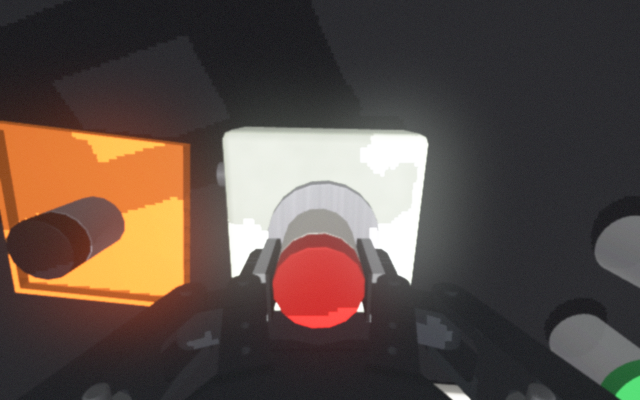

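View pics/s7.png

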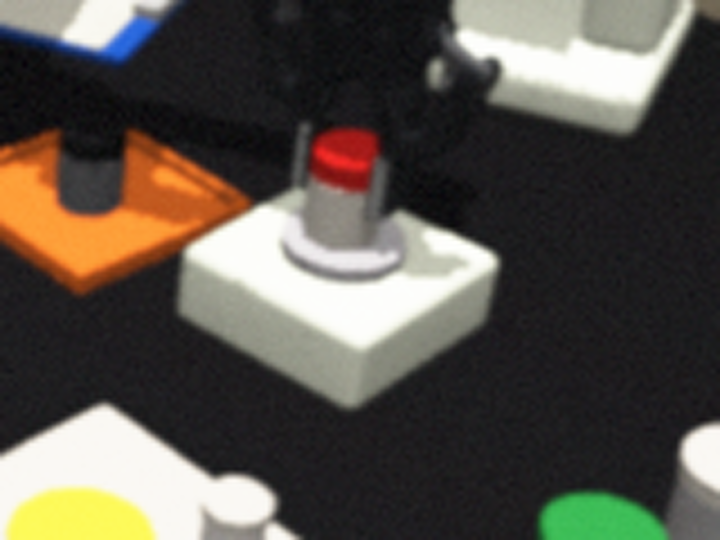

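```bash
python3 -m inch '[[[0,0,0],[0,0,0.001],200],[[0,0,0],[0,0,0.001],200],[[0,0,0],[0,0,0],115],[[0,0,0],[0,0,0],115],[[0,0,0],[0,0,0],60],[[0,0,0],[0,0,0],0],[[0,0,0],[0,0,0],0],[[0,0,0],[0,0,-0.02],0],[[0,0,0],[0,0,-0.035],0],[[0,0,0],[0,0,-0.04],0]]'; python3 st.py .558 -.281 .2; python3 - <<'E'
from h import *
d=img("wrist","w8.png"); s=img("scene")
c=(.555,.311)
overlay(s,[(circ(c,.033,.055),(0,0,255)),(circ(c,.02,.105),(0,255,0))],"s8.png",(350,110,510,230),4.5)
E
```

```text
time_s: 42.4
eef_pos: [0.5505, 0.3092, 0.1624]
tcp_rot: [-2.221, -2.216, 0.02]
wrist_force: [1.3, 0.1, 0.7]
grip_width: 0.0854
t 42.4 p [0.5505 0.3092 0.1624] yaw_y -0.002 tilt [-0.0119 -0.006 ] w 0.0854 F [1.2511 0.131  0.7231] q [ 0.445   0.4456  1.4656 -0.0003  1.2437  0.447 ]
shift tool [-0.5904  0.0082 -0.0342]
turn [-0.0119  0.006  -0.0019]
```

View pics/s8.png

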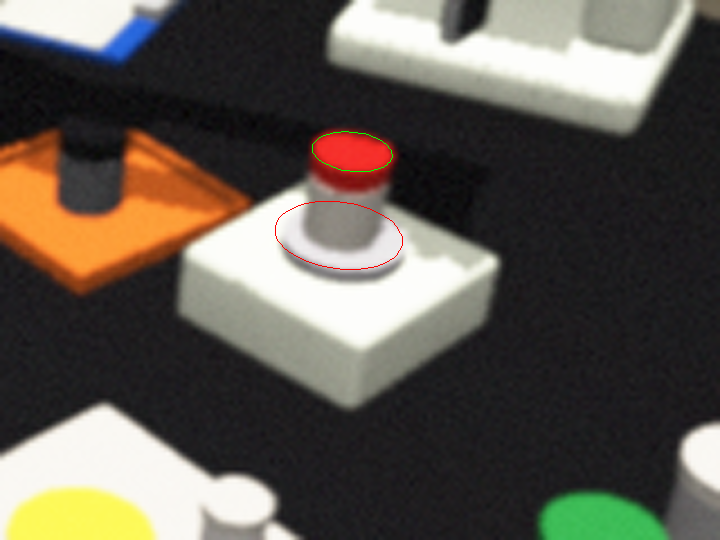

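View pics/w8.png

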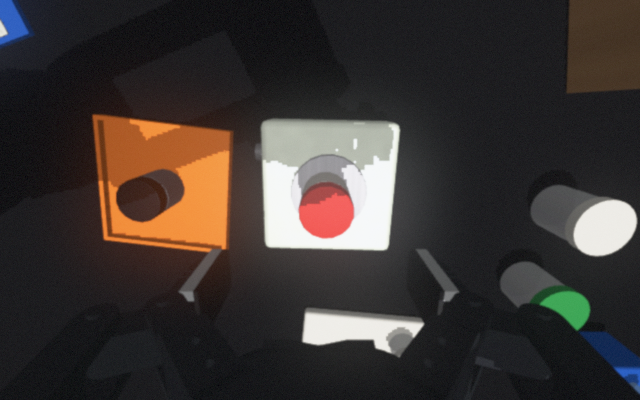

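```bash
python3 - <<'E'
from cf import *
d=img("wrist"); s=img("scene"); t=img("top")
R=lambda d,b: mask(d,(0,120,60),(8,255,255),b)
print("lid wrist",circfit(d,R(d,(290,175,365,245)),.105,(.555,.311),.02))
print("plat wrist",ed(d,(280,145,375,225),.055,(.555,.311),.033))
print("plat scene",ed(s,(410,150,445,176),.055,(.555,.311),.033))
print("lid scene",onz(s,[(350+352/4.5,110+152/4.5)],.105))
E
```

```text
lid wrist [0.5528 0.3124 0.0187]
plat wrist (np.int64(201), np.float64(0.5549999999999984), np.float64(0.312))
plat scene (np.int64(33), np.float64(0.5634999999999974), np.float64(0.303))
lid scene [[0.5574 0.3095 0.105 ]]
```

```bash
python3 -m inch '[[[-0.006,0.003,0],[-0.02,0,-0.02],0],[[0,0,0],[-0.04,0,0],0],[[0,0,0],[-0.046,0,0],0],[[0,0,0],[-0.046,0,0],0],[[0,0,0],[-0.046,0,0],0],[[0,0,0],[-0.046,0,0],0],[[0,0,0],[-0.046,0,0],0],[[0,0,0],[-0.046,0,0],0],[[0,0,0],[-0.046,0,0],0],[[0,0,0],[-0.046,0,0],0]]'; python3 st.py .558 -.281 .18
```

```text
time_s: 43.65
eef_pos: [0.5403, -0.127, 0.165]
tcp_rot: [-2.193, -2.215, 0.039]
wrist_force: [0.6, -0.5, -0.1]
grip_width: 0.0852
t 43.65 p [ 0.5403 -0.127   0.165 ] yaw_y 0.0102 tilt [-0.0352 -0.0008] w 0.0852 F [ 0.6184 -0.5359 -0.1052] q [-0.2995  0.3548  1.615  -0.0119  1.2052 -0.3052]
shift tool [-0.1542  0.0156 -0.0155]
turn [-0.0352  0.0006  0.0102]
```

```bash
python3 -m inch '[[[-0.015,0,0.004],[-0.04,0.006,-0.006],0],[[-0.01,0,0],[-0.04,0.004,-0.004],0],[[0,0,0],[-0.03,0.002,0],0],[[0,0,0],[-0.018,0,0],0],[[0,0,0],[-0.003,0,0],0],[[0,0,0],[0,0,0],0],[[0,0,0],[0,0,0],0],[[0,0,0],[0,0,0],0],[[0,0,0],[0,0,0],0],[[0,0,0],[0,0,0],0]]'; python3 st.py .558 -.281 .18; python3 - <<'E'
from h import *
img("wrist","w9.png")
E
```

```text
time_s: 44.65
eef_pos: [0.5451, -0.2604, 0.1622]
tcp_rot: [-2.197, -2.203, 0.021]
wrist_force: [-0.0, 0.1, 0.2]
grip_width: 0.0858
t 44.65 p [ 0.5451 -0.2604  0.1622] yaw_y 0.003 tilt [-0.0307  0.0113] w 0.0858 F [-0.043   0.1357  0.2415] q [-0.5124  0.42    1.5117 -0.0055  1.2423 -0.5133]
shift tool [-0.0204  0.0122 -0.0184]
turn [-0.0307 -0.0114  0.0028]
```

View pics/w9.png

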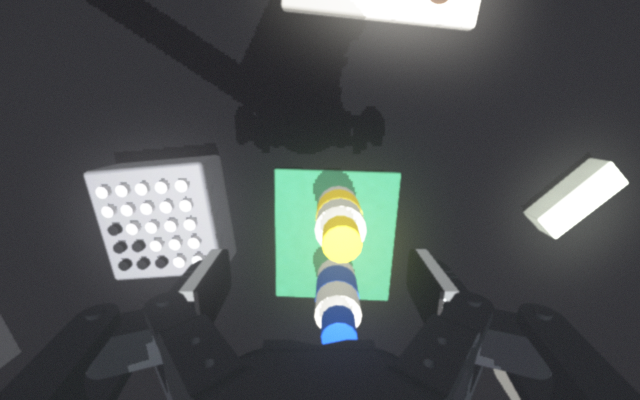

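```bash
python3 - <<'E'
from h import *
d=img("wrist"); print(onz(d,[(342,241),(339,337)],.104))
E
python3 -m inch '[[[-0.015,-0.006,0],[-0.012,0.008,0],0],[[-0.01,-0.004,0],[-0.008,0.004,0],0],[[0,0,0],[0,0,0.008],0],[[0,0,0],[0,0,0.005],0],[[0,0,0],[0,0,0],0],[[0,0,0],[0,0,0],0],[[0,0,0],[0,0,0],0],[[0,0,0],[0,0,0],0],[[0,0,0],[0,0,0],0],[[0,0,0],[0,0,0],0]]'; python3 st.py .558 -.281 .04
```

```text
[[ 0.5581 -0.2783  0.104 ]
 [ 0.5577 -0.361   0.104 ]]
time_s: 45.75
eef_pos: [0.5583, -0.2827, 0.1476]
tcp_rot: [-2.217, -2.222, 0.003]
wrist_force: [-0.2, -1.0, 0.0]
grip_width: 0.0855
t 45.75 p [ 0.5583 -0.2827  0.1476] yaw_y 0.0023 tilt [-0.0032  0.0002] w 0.0855 F [-0.2204 -0.9736  0.039 ] q [-0.5353  0.4469  1.5052 -0.0016  1.1924 -0.537 ]
shift tool [0.0016 0.0001 0.1076]
turn [-0.0032 -0.0002  0.0023]
```

```bash
python3 -m inch '[[[0,0,0],[0.002,-0.001,0.015],0],[[0.002,0,0],[0,-0.001,0.02],0],[[0.002,0,0],[0,-0.001,0.02],0],[[0.001,0,0],[0,-0.001,0.02],0],[[0,0,0],[0,0,0.015],0],[[0,0,0],[0,0,0.005],0],[[0,0,0],[0,0,0],0],[[0,0,0],[0,0,0],0],[[0,0,0],[0,0,0],0],[[0,0,0],[0,0,0],0]]'; python3 st.py .558 -.2805 .042
```

```text
time_s: 46.75
eef_pos: [0.5579, -0.2824, 0.0548]
tcp_rot: [2.215, 2.222, -0.005]
wrist_force: [-0.1, -0.1, -0.3]
grip_width: 0.0856
t 46.75 p [ 0.5579 -0.2824  0.0548] yaw_y 0.0032 tilt [ 0.001  -0.0053] w 0.0856 F [-0.0757 -0.1095 -0.342 ] q [-0.5338  0.5432  1.6078 -0.0048  0.9871 -0.5343]
shift tool [0.002  0.0001 0.0128]
turn [0.001  0.0053 0.0032]
```

```bash
python3 -m inch '[[[0,0.003,0.002],[0.001,0,0.006],0],[[0,0,0],[0,0,0.004],0],[[0,0,0],[0,0,0],0],[[0,0,0],[0,0,0],200],[[0,0,0],[0,0,0],200],[[0,0,0],[0,0,0],200],[[0,0,0],[0,0,0],200],[[0,0,0],[0,0,0],200],[[0,0,0],[0,0,0],200],[[0,0,0],[0,0,0],200]]'; python3 st.py .593 .0708 .17
```

```text
time_s: 47.75
eef_pos: [0.5591, -0.282, 0.0457]
tcp_rot: [2.216, 2.219, 0.0]
wrist_force: [0.6, 0.0, -0.1]
grip_width: 0.0402
t 47.75 p [ 0.5591 -0.282   0.0457] yaw_y 0.001 tilt [ 0.0041 -0.0037] w 0.0402 F [ 0.5863  0.006  -0.0735] q [-0.5339  0.5542  1.6154 -0.0013  0.9665 -0.5341]
shift tool [ 0.3523  0.0347 -0.1254]
turn [0.0041 0.0037 0.001 ]
```

```bash
python3 -m inch '[[[0,0,0],[0,0,-0.02],200],[[0,0,0],[0,0,-0.03],200],[[0,0,0],[0,0,-0.03],200],[[0,0,0],[0.01,0.001,-0.03],200],[[0,0,0],[0.025,0.003,-0.012],200],[[0,0,0],[0.038,0.004,0],200],[[0,0,0],[0.042,0.004,0],200],[[0,0,0],[0.042,0.004,0],200],[[0,0,0],[0.042,0.004,0],200],[[0,0,0],[0.042,0.004,0],200]]'; python3 st.py .593 .069 .17
```

```text
time_s: 48.75
eef_pos: [0.5817, -0.0391, 0.1691]
tcp_rot: [2.231, 2.209, -0.004]
wrist_force: [1.3, -1.4, -1.8]
grip_width: 0.0404
t 48.75 p [ 0.5817 -0.0391  0.1691] yaw_y -0.0099 tilt [-0.0001 -0.0034] w 0.0404 F [ 1.2972 -1.4379 -1.7887] q [-0.1373  0.3704  1.5764 -0.0036  1.1944 -0.1261]
shift tool [ 0.1082  0.0102 -0.0013]
turn [-0.0001  0.0034 -0.0099]
```

```bash
python3 -m inch '[[[0,0.001,-0.003],[0.038,0.004,0],200],[[0,0.001,-0.002],[0.03,0.004,0],200],[[0,0,0],[0.018,0.002,0],200],[[0,0,0],[0.008,0,0],200],[[0,0,0],[0,0,0.01],200],[[0,0,0],[0,0,0.01],200],[[0,0,0],[0,0,0],200],[[0,0,0],[0,0,0],200],[[0,0,0],[0,0,0],200],[[0,0,0],[0,0,0],200]]'; python3 st.py .593 .069 .057
```

```text
time_s: 49.75
eef_pos: [0.5889, 0.0602, 0.1443]
tcp_rot: [-2.221, -2.217, 0.01]
wrist_force: [0.5, 0.6, -1.5]
grip_width: 0.0405
t 49.75 p [0.5889 0.0602 0.1443] yaw_y -0.0017 tilt [-0.0069 -0.0017] w 0.0405 F [ 0.4758  0.6358 -1.5064] q [ 0.0315  0.4094  1.5821 -0.0017  1.1571  0.0339]
shift tool [0.009  0.0047 0.0872]
turn [-0.0069  0.0017 -0.0017]
```

```bash
python3 -m inch '[[[-0.003,0.001,0],[0.006,0.003,0.005],200],[[0,0,0],[0.003,0,0.02],200],[[0,0,0],[0,0,0.02],200],[[0.001,0,0],[0,-0.001,0.015],200],[[0,0,0],[0,-0.001,0.006],200],[[0,0,0],[0,0,0],200],[[0,0,0],[0,0,0],200],[[0,0,0],[0,0,0],200],[[0,0,0],[0,0,0],200],[[0,0,0],[0,0,0],200]]'; python3 st.py .593 .069 .058; python3 - <<'E'
from h import *
img("wrist","w10.png")
E
```

```text
time_s: 50.75
eef_pos: [0.5956, 0.0705, 0.0801]
tcp_rot: [2.222, 2.214, 0.01]
wrist_force: [-0.4, 0.4, -0.9]
grip_width: 0.0405
t 50.75 p [0.5956 0.0705 0.0801] yaw_y -0.0039 tilt [0.0076 0.0009] w 0.0405 F [-0.3897  0.4466 -0.9035] q [0.047  0.4829 1.647  0.0007 1.0041 0.0505]
shift tool [-0.0015 -0.0028  0.022 ]
turn [ 0.0076 -0.001  -0.0039]
```

View pics/w10.png

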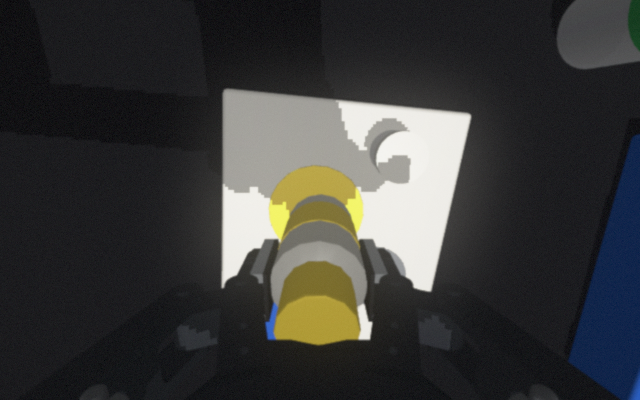

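Yellow bottle hovers over the yellow disc (disc centre ~(316,213)); lower to contact.

```bash
python3 -m inch '[[[0.004,0,-0.002],[-0.001,-0.003,0.006],200],[[0.001,0,0],[0,0,0.007],200],[[0,0,0],[0,0,0.005],200],[[0,0,0],[0,0,0.002],200],[[0,0,0],[0,0,0],200],[[0,0,0],[0,0,0],200],[[0,0,0],[0,0,0],200],[[0,0,0],[0,0,0],200],[[0,0,0],[0,0,0],200],[[0,0,0],[0,0,0],200]]'; python3 st.py .593 .069 .0575
```

```text
time_s: 51.8
eef_pos: [0.5928, 0.0693, 0.0586]
tcp_rot: [2.223, 2.218, 0.004]
wrist_force: [-0.2, 0.1, -1.1]
grip_width: 0.0408
t 51.8 p [0.5928 0.0693 0.0586] yaw_y -0.0019 tilt [0.003 0.001] w 0.0408 F [-0.2425  0.1027 -1.0899] q [0.0451 0.5077 1.6702 0.001  0.9607 0.0464]
shift tool [-0.0003  0.0002  0.0011]
turn [ 0.003  -0.001  -0.0019]
```

```bash
python3 -m inch '[[[0,0,0],[0,0,0.0015],200],[[0,0,0],[0,0,0.001],200],[[0,0,0],[0,0,0],200],[[0,0,0],[0,0,0],115],[[0,0,0],[0,0,0],115],[[0,0,0],[0,0,0],60],[[0,0,0],[0,0,0],0],[[0,0,0],[0,0,0],0],[[0,0,0],[0,0,-0.02],0],[[0,0,0],[0,0,-0.03],0]]'; python3 st.py .558 -.3615 .18; python3 - <<'E'
from h import *
img("wrist","w11.png")
E
```

```text
time_s: 52.8
eef_pos: [0.5898, 0.0691, 0.1035]
tcp_rot: [-2.221, -2.216, 0.005]
wrist_force: [0.0, -0.1, -0.5]
grip_width: 0.0851
t 52.8 p [0.5898 0.0691 0.1035] yaw_y -0.002 tilt [-0.005   0.0006] w 0.0851 F [ 0.0186 -0.0763 -0.4864] q [0.045  0.4541 1.6259 0.0009 1.0665 0.0465]
shift tool [-0.4306 -0.0313 -0.0766]
turn [-0.005  -0.0006 -0.002 ]
```

View pics/w11.png

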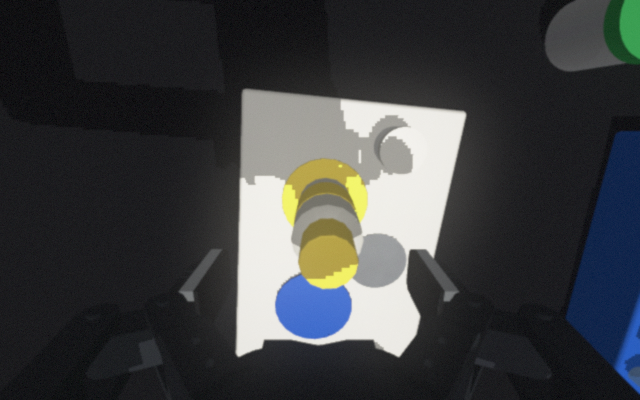

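```bash
python3 -m inch '[[[0,0,0],[0,0,-0.035],0],[[0,0,0],[0,0,-0.035],0],[[0,0,0],[-0.03,-0.002,-0.01],0],[[0,0,0],[-0.045,-0.003,0],0],[[0,0,0],[-0.046,-0.003,0],0],[[0,0,0],[-0.046,-0.003,0],0],[[0,0,0],[-0.046,-0.003,0],0],[[0,0,0],[-0.046,-0.003,0],0],[[0,0,0],[-0.046,-0.003,0],0],[[0,0,0],[-0.046,-0.003,0],0]]'; python3 st.py .558 -.3615 .18
```

```text
time_s: 53.85
eef_pos: [0.5739, -0.2872, 0.1961]
tcp_rot: [2.202, 2.225, 0.021]
wrist_force: [0.1, 0.1, -0.6]
grip_width: 0.0855
t 53.85 p [ 0.5739 -0.2872  0.1961] yaw_y 0.0102 tilt [0.017  0.0016] w 0.0855 F [ 0.1043  0.0783 -0.5812] q [-0.5356  0.4178  1.4216  0.0105  1.2884 -0.5486]
shift tool [-0.0742 -0.017   0.0157]
turn [ 0.017  -0.0016  0.0102]
```

```bash
python3 -m inch '[[[0.005,0,0.003],[-0.028,-0.006,0.005],0],[[0.004,0,0.002],[-0.018,-0.004,0.01],0],[[0,0,0],[-0.01,-0.002,0.01],0],[[0,0,0],[0,0,0.01],0],[[0,0,0],[0,0,0],0],[[0,0,0],[0,0,0],0],[[0,0,0],[0,0,0],0],[[0,0,0],[0,0,0],0],[[0,0,0],[0,0,0],0],[[0,0,0],[0,0,0],0]]'; python3 st.py .558 -.3615 .042
```

```text
time_s: 54.85
eef_pos: [0.5628, -0.3452, 0.158]
tcp_rot: [2.213, 2.223, 0.012]
wrist_force: [0.1, -0.6, 0.3]
grip_width: 0.0855
t 54.85 p [ 0.5628 -0.3452  0.158 ] yaw_y 0.0046 tilt [0.0086 0.0025] w 0.0855 F [ 0.145  -0.5983  0.3026] q [-0.6181  0.4777  1.42    0.0074  1.2384 -0.6252]
shift tool [-0.0165 -0.0059  0.1159]
turn [ 0.0086 -0.0025  0.0046]
```

```bash
python3 -m inch '[[[0.004,-0.001,0.002],[-0.010,-0.004,0],0],[[0.002,0,0],[-0.006,-0.001,0.01],0],[[0.002,0,0],[0,-0.001,0.02],0],[[0.001,0,0],[0,-0.001,0.02],0],[[0,0,0],[0,0,0.01],0],[[0,0,0],[0,0,0],0],[[0,0,0],[0,0,0],0],[[0,0,0],[0,0,0],0],[[0,0,0],[0,0,0],0],[[0,0,0],[0,0,0],0]]'; python3 st.py .558 -.362 .042
```

```text
time_s: 55.85
eef_pos: [0.5569, -0.3673, 0.0975]
tcp_rot: [2.217, 2.218, 0.0]
wrist_force: [-0.3, 0.2, -0.3]
grip_width: 0.0855
t 55.85 p [ 0.5569 -0.3673  0.0975] yaw_y 0.0006 tilt [ 0.0039 -0.0036] w 0.0855 F [-0.2696  0.202  -0.3434] q [-0.646   0.5431  1.4701 -0.0006  1.1231 -0.6463]
shift tool [0.0055 0.0009 0.0555]
turn [0.0039 0.0036 0.0006]
```

```bash
python3 -m inch '[[[0.002,0.002,0],[0.004,0,0.01],0],[[0,0,0],[0.001,-0.001,0.017],0],[[0.001,0,0],[0,-0.001,0.012],0],[[0,0,0],[0,0,0.006],0],[[0,0,0],[0,0,0.003],0],[[0,0,0],[0,0,0],0],[[0,0,0],[0,0,0],0],[[0,0,0],[0,0,0],0],[[0,0,0],[0,0,0],0],[[0,0,0],[0,0,0],0]]'; python3 st.py .558 -.362 .042
```

```text
time_s: 56.85
eef_pos: [0.5573, -0.3626, 0.0495]
tcp_rot: [2.215, 2.218, 0.001]
wrist_force: [-0.4, 0.0, 0.5]
grip_width: 0.0853
t 56.85 p [ 0.5573 -0.3626  0.0495] yaw_y 0.0011 tilt [ 0.0055 -0.0046] w 0.0853 F [-0.3522  0.0253  0.4811] q [-0.6401  0.591   1.5216 -0.0005  1.0218 -0.641 ]
shift tool [0.0006 0.0007 0.0075]
turn [0.0055 0.0046 0.0011]
```

```bash
python3 -m inch '[[[0.003,0.002,0],[0,0,0.004],0],[[0,0,0],[0,0,0.001],0],[[0,0,0],[0,0,0],0],[[0,0,0],[0,0,0],200],[[0,0,0],[0,0,0],200],[[0,0,0],[0,0,0],200],[[0,0,0],[0,0,0],200],[[0,0,0],[0,0,0],200],[[0,0,0],[0,0,0],200],[[0,0,0],[0,0,0],200]]'; python3 st.py .584 -.029 .17
```

```text
time_s: 57.85
eef_pos: [0.558, -0.363, 0.045]
tcp_rot: [2.216, 2.219, 0.001]
wrist_force: [0.6, -0.6, 0.8]
grip_width: 0.0405
t 57.85 p [ 0.558 -0.363  0.045] yaw_y 0.0011 tilt [ 0.0041 -0.0035] w 0.0405 F [ 0.5851 -0.638   0.7631] q [-0.6399  0.5978  1.5216 -0.0005  1.0168 -0.6407]
shift tool [ 0.3335  0.0268 -0.1261]
turn [0.0041 0.0035 0.0011]
```

```bash
python3 -m inch '[[[0,0,0],[0,0,-0.02],200],[[0,0,0],[0,0,-0.03],200],[[0,0,0],[0,0,-0.03],200],[[0,0,0],[0.01,0.001,-0.03],200],[[0,0,0],[0.025,0.002,-0.012],200],[[0,0,0],[0.038,0.003,0],200],[[0,0,0],[0.042,0.003,0],200],[[0,0,0],[0.042,0.003,0],200],[[0,0,0],[0.042,0.003,0],200],[[0,0,0],[0.042,0.003,0],200]]'; python3 st.py .584 -.0295 .17
```

```text
time_s: 58.85
eef_pos: [0.5735, -0.12, 0.1673]
tcp_rot: [2.232, 2.21, -0.004]
wrist_force: [-0.4, 0.4, -2.2]
grip_width: 0.0407
t 58.85 p [ 0.5735 -0.12    0.1673] yaw_y -0.0097 tilt [-0.0016 -0.0019] w 0.0407 F [-0.437   0.4216 -2.2267] q [-0.2769  0.3765  1.5714 -0.0025  1.1948 -0.2663]
shift tool [ 0.0906  0.0096 -0.0029]
turn [-0.0016  0.0019 -0.0097]
```

```bash
python3 -m inch '[[[0,0.001,-0.003],[0.032,0.004,0],200],[[0,0.001,-0.002],[0.024,0.004,0],200],[[0,0,0],[0.015,0.002,0],200],[[0,0,0],[0.005,0,0],200],[[0,0,0],[0,0,0.01],200],[[0,0,0],[0,0,0.01],200],[[0,0,0],[0,0,0],200],[[0,0,0],[0,0,0],200],[[0,0,0],[0,0,0],200],[[0,0,0],[0,0,0],200]]'; python3 st.py .584 -.0295 .057
```

```text
time_s: 59.85
eef_pos: [0.5804, -0.04, 0.1429]
tcp_rot: [-2.22, -2.214, 0.01]
wrist_force: [-0.2, -0.3, -1.1]
grip_width: 0.0404
t 59.85 p [ 0.5804 -0.04    0.1429] yaw_y -0.0027 tilt [-0.0087  0.0001] w 0.0404 F [-0.1704 -0.3128 -1.0791] q [-0.1406  0.3989  1.6047 -0.0012  1.1466 -0.1374]
shift tool [0.0105 0.0043 0.0858]
turn [-0.0087 -0.0001 -0.0027]
```

```bash
python3 -m inch '[[[-0.003,0,-0.001],[0.007,0.003,0.005],200],[[0,0,0],[0.003,0,0.02],200],[[0,0,0],[0,0,0.02],200],[[0.001,0,0],[0,-0.001,0.015],200],[[0,0,0],[0,-0.001,0.006],200],[[0,0,0],[0,0,0],200],[[0,0,0],[0,0,0],200],[[0,0,0],[0,0,0],200],[[0,0,0],[0,0,0],200],[[0,0,0],[0,0,0],200]]'; python3 st.py .584 -.0295 .057; python3 - <<'E'
from h import *
img("wrist","w12.png")
E
```

```text
time_s: 60.85
eef_pos: [0.5868, -0.0284, 0.0785]
tcp_rot: [2.222, 2.215, 0.006]
wrist_force: [-0.0, -0.4, -1.5]
grip_width: 0.0404
t 60.85 p [ 0.5868 -0.0284  0.0785] yaw_y -0.0029 tilt [ 0.0054 -0.    ] w 0.0404 F [-0.042  -0.3792 -1.5398] q [-0.1207  0.4719  1.6744  0.0007  0.9899 -0.1182]
shift tool [-0.0011 -0.0029  0.0215]
turn [ 0.0054  0.     -0.0029]
```

View pics/w12.png

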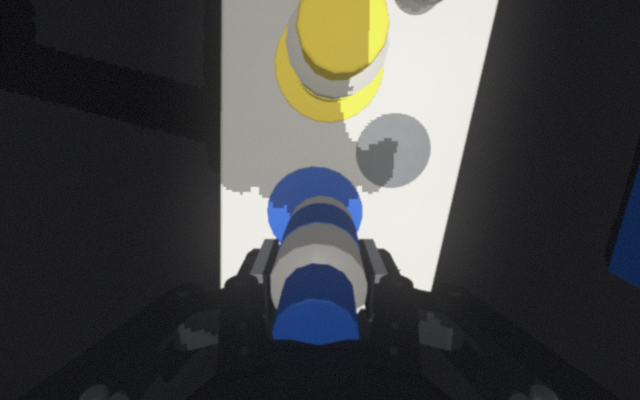

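```bash
python3 -m inch '[[[0.003,0,-0.002],[-0.001,-0.003,0.006],200],[[0.001,0,0],[0,0,0.007],200],[[0,0,0],[0,0,0.005],200],[[0,0,0],[0,0,0.002],200],[[0,0,0],[0,0,0],200],[[0,0,0],[0,0,0],200],[[0,0,0],[0,0,0],200],[[0,0,0],[0,0,0],200],[[0,0,0],[0,0,0],200],[[0,0,0],[0,0,0],200]]'; python3 st.py .584 -.0295 .0565
```

```text
time_s: 61.9
eef_pos: [0.5839, -0.0297, 0.057]
tcp_rot: [2.222, 2.219, 0.002]
wrist_force: [0.7, 0.6, -2.3]
grip_width: 0.041
t 61.9 p [ 0.5839 -0.0297  0.057 ] yaw_y -0.0011 tilt [ 0.0018 -0.0001] w 0.041 F [ 0.6558  0.6077 -2.3196] q [-0.1232  0.4972  1.6982  0.0001  0.9444 -0.1222]
shift tool [0.0002 0.0001 0.0005]
turn [ 0.0018  0.0001 -0.0011]
```

```bash
python3 -m inch '[[[0,0,0],[0,0,0.001],200],[[0,0,0],[0,0,0.001],200],[[0,0,0],[0,0,0],200],[[0,0,0],[0,0,0],115],[[0,0,0],[0,0,0],115],[[0,0,0],[0,0,0],60],[[0,0,0],[0,0,0],0],[[0,0,0],[0,0,0],0],[[0,0,0],[0,0,-0.02],0],[[0,0,0],[0,0,-0.03],0]]'; python3 -m inch '[[[0,0,0],[0,0,-0.03],0],[[0,0,0],[0,0,-0.04],0],[[0,0,0],[0,0,-0.03],0],[[0,0,0],[-0.03,0,0],0],[[0,0,0],[-0.04,0,0],0],[[0,0,0],[-0.04,0,0],0],[[0,0,0],[-0.03,0,0],0],[[0,0,0],[-0.02,0,0],0],[[0,0,0],[0,0,0],0],[[0,0,0],[0,0,0],0]]'; python3 st.py; python3 - <<'E'
from h import *
img("scene","sf.png",(270,110,470,310),3); img("top","tf.png",(150,140,370,310),3.5)
E
```

```text
time_s: 62.9
eef_pos: [0.5812, -0.0294, 0.1029]
tcp_rot: [-2.219, -2.217, 0.005]
wrist_force: [-0.3, -0.2, 0.4]
grip_width: 0.0852
time_s: 63.9
eef_pos: [0.5843, -0.1945, 0.2125]
tcp_rot: [2.217, 2.22, 0.004]
wrist_force: [0.2, -0.4, -0.3]
grip_width: 0.0858
t 63.9 p [ 0.5843 -0.1945  0.2125] yaw_y 0.0016 tilt [ 0.0047 -0.001 ] w 0.0858 F [ 0.2302 -0.4051 -0.3018] q [-0.3905  0.3748  1.4494  0.0009  1.3126 -0.3923]
```

View pics/sf.png

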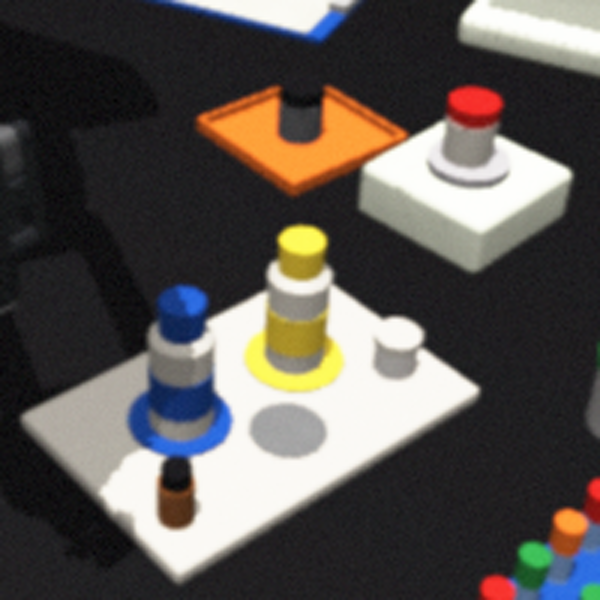

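View pics/tf.png

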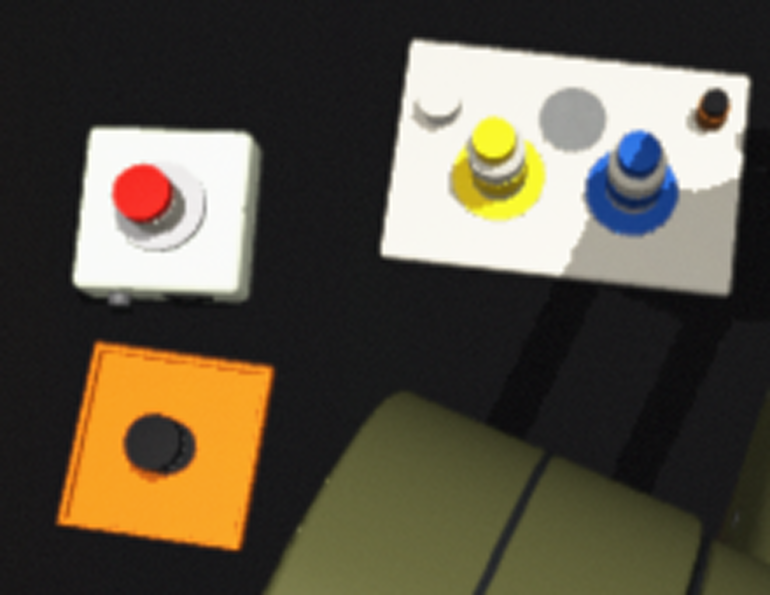

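```bash
python3 - <<'E'
from h import *
t=img("top"); s=img("scene")
f=lambda x,y:(x/3.5+150,y/3.5+140)
g=lambda x,y:(x/3+270,y/3+110)
print("blue",onz(t,[f(638,153)],.115),onz(s,[g(183,303)],.115))
print("yel",onz(t,[f(494,138)],.115),onz(s,[g(302,240)],.115))
print("red",onz(t,[f(142,193)],.105),onz(s,[g(475,104)],.105))
print("spent",onz(t,[f(152,443)],.054),onz(s,[g(301,90)],.054))
print("vial",onz(t,[f(715,100)],.054))
E
```

```text
blue [[ 0.5827 -0.031   0.115 ]] [[ 0.5893 -0.0308  0.115 ]]
yel [[0.5917 0.0674 0.115 ]] [[0.5955 0.0697 0.115 ]]
red [[0.5515 0.3074 0.105 ]] [[0.5599 0.3064 0.105 ]]
spent [[0.3864 0.3007 0.054 ]] [[0.3973 0.2949 0.054 ]]
vial [[ 0.6412 -0.0898  0.054 ]]
```

All within a few mm of their targets and clear of the arm; handing in.

```bash
python3 -c "
from workcell import ticket; print(ticket.finish_job())"
```

```text
the job is handed in; nothing more can be done
None
```

I did the whole job in the required order and handed it in at about 64 s of the 134 s allowed; no verdict comes back. I moved both bottles to the green mat, stood the spent jar in the orange tray, then set the fresh jar on the mixer. After that I put the bottles back on their own discs.

At the last check everything stood upright and released, and the arm was clear.

| Object | Last check | Allowed |
|---|---|---|
| Blue bottle | about 2–6 mm from its disc centre | 15 mm |
| Yellow bottle | about 3–4 mm from its disc centre | 15 mm |
| Fresh jar | about 2 mm from the platform centre (wrist camera), about 5–6 mm in the last two views | 14 mm |
| Spent jar | about 4–11 mm from the tray centre | 45 mm along each side |

- **Camera disagreement:** the "scene" and "top" views differ by 4–7 mm on the bottles, 8 mm on the fresh jar and 12 mm on the spent jar. One platform fit in the "scene" view was off by more than a centimetre with the jar standing on it, so I set it aside. All other readings stay within the limits.
- **Amber vial:** I never touched it, and it looks unmoved in the pictures. I measured its position only at the end, so that is by eye.

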